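Put the repair bench's battery packs on charge

TASK

Put the battery packs on charge: take the blue dust cover off the dock and lay it flat and lengthwise on the middle of the black mat, then seat every battery pack that lies on the bench upright, foot down and fully home, each in a dock pocket of its own (any pocket). A pack picked up by its grip buttons will swing down to hang foot-first when you slacken the grip, and can then be gripped firmly again. Only when all packs are seated, push the red supply lever over to on, and leave the other things on the bench alone.

Things in the scene. Friction and masses are not known exactly. Their poses are not given: they have to be found in the camera images.
- dock: black charging dock fixed to the bench, 78 (own x) x 176 (own y) x 48 mm high, with three rectangular pockets in a row along its y axis, 54 mm apart. Origin: centre of its underside; z up
- dock_hole0 (a point): pocket 1 of the dock: the point is the centre of its mouth, in the dock's top face, 48 mm above the table. Pocket 40.4 mm (dock x) x 30.4 mm (dock y), 32 mm deep with a flat floor; a pack seats foot down, its 38 mm width along the dock's x, either way round; its centre is then 14 mm above the mouth
- dock_hole1 (a point): pocket 2 of the dock: the point is the centre of its mouth, in the dock's top face, 48 mm above the table. Pocket 40.4 mm (dock x) x 30.4 mm (dock y), 32 mm deep with a flat floor; a pack seats foot down, its 38 mm width along the dock's x, either way round; its centre is then 14 mm above the mouth
- dock_hole2 (a point): pocket 3 of the dock: the point is the centre of its mouth, in the dock's top face, 48 mm above the table. Pocket 40.4 mm (dock x) x 30.4 mm (dock y), 32 mm deep with a flat floor; a pack seats foot down, its 38 mm width along the dock's x, either way round; its centre is then 14 mm above the mouth
- cover_grip (a point): blue dust cover that lies over the dock's pockets: a plate 76 (own x) x 170 (own y) x 5 mm with an upright white grip bar in the middle, 16 (x) x 70 (y) mm, rising 28 mm above the plate. 0.18 kg, loose. The point is the centre of the grip bar, 20 mm above the plate's underside; z up
- mat_top (a point): black rubber mat fixed flat on the bench, 110 (own x) x 200 (own y) x 3 mm. The point is the centre of its top face
- switch (a joint): red toggle lever of the supply switch, in rad: 0 leaning towards the switch's own -x (off), 1.0 leaning towards its own +x (on). It stays where it is left, stiff with light friction
- switch_tip (a point): ball tip (26 mm across) of the red lever; the lever turns about a level axis along the switch's own y, 22 mm above the bench, and the ball's centre is 80 mm from that axis
- switch_base: grey housing of the supply switch, fixed to the bench. Origin: centre of its underside; own +x is the direction to push the lever
- pack1_mid (a point): battery pack 1, a block 92 (own x) x 38 (y) x 28 mm (z), 0.2 to 0.36 kg: orange cap at +x; black foot at -x, its last 6 mm stepped in to 33 x 23 mm. Two round black grip buttons (8 mm across, 3 mm proud, 44 mm over both) on its narrow sides along own y, 30 mm from the centre towards the cap. Starts lying flat on a broad face. The point is the block's centre; None if absent
- pack2_mid (a point): battery pack 2, exactly like pack 1, point at its centre; None if absent. Held by its buttons with a slackened grip, a pack's heavy foot swings down about them; when hanging, the foot's end is 76 mm below the buttons
- pack3_mid (a point): battery pack 3, exactly like pack 1, point at its centre; None if absent
- pack4_mid (a point): battery pack 4, exactly like pack 1, point at its centre; None if absent
- mug: white mug, 90 mm high; a bystander, leave alone. Origin at its underside
- tape: white roll of tape lying flat, 90 mm across; a bystander, leave alone. Origin at its underside
- driver: blue-handled screwdriver; a bystander, leave alone. Origin at its underside
- bits: black divided tray, 90 x 150 mm, 25 mm high; a bystander, leave alone. Origin at its underside
Not all that is in view belongs to the job. There is more than one size of the part that bears cover_grip; the job needs the largest. Leave any yellow look-alike of the part that bears pack2_mid alone.

How it is judged:
By the outcome, as a careful person would: the job done as asked, in the order asked, and still so for the second after the job is handed in, with the robot touching nothing.
Of pack1, pack2, pack3, pack4 only 2 to 3 are there at a start; the rules pass over those that are not, and their reading is None.
At some moment in a run one of pack1, pack2, pack3, pack4 may be knocked a few centimetres aside while the robot is not near it.
Once in a run the grip may slacken for a moment while it holds something.
It also fails if it takes over 210 s, if anything falls off the work surface, if the arm or the gripper's body presses on something with over 40 N, if the wrist force passes 120 N, or if a joint passes its speed limit or range.

ROBOT

A 6-joint arm with a two-finger parallel gripper is mounted at the origin on the work surface. World frame = base frame: x ahead of the robot, y to its left, z up, the work surface at z = 0. Lengths are in m, angles in rad, forces in N, time in s.
With the tool pointing down it reaches from about 0.275 to 0.725 m from the base axis. Payload 15.9 kg.
Tool frame: the origin (TCP) lies between the finger pads; the fingertips stand 14 mm ahead of it and the grasp point (between the pads) lies 5 mm behind it (manip.tip_extent is the distance from the TCP to the fingertips, in m); z points along the fingers, y is the line along which they close (so a half turn about z gives the same grasp; the last joint's range is limited). The gripper opens to 85 mm and grips with 20 to 120 N. Pads are 22 mm wide; open, the fingers measure 114 mm over their backs; the gripper's body (76 mm by 85 mm) begins 54 mm behind the grasp point. The pads swing forward as they close: fully open they stand 13 mm farther back than shut.
Start: joints at [-1.328, 0.213, -0.034, 1.323, 0, 1.571], TCP at [0.12, -0.485, 0.245] pointing down, gripper open.
Joint ranges: [-2.98, 2.98], [-0.74, 1.72], [-1.14, 1.35], [-2.1, 2.04], [-1.57, 1.44], [-3.14, 3.14]. Speed limits (rad/s): [1.89, 1.89, 2.39, 2.57, 3.14, 3.14].

INTERFACE

Orientations are given as a unit quaternion [w, x, y, z].
In Python, from cell import manip gives the robot as it stands.
- The arm moves only by the tool send_rows, never from a script. Its argument "steps" is a list that holds one entry, the list of rows, each a list of 4 numbers: the shift along the tool's x, y, z in cm, then the turn about the tool's z in rad. A call has 1 to 5 rows; each row is the pose to reach, as a shift and turn from the pose commanded when the call began, along the tool's axes at that moment; what a row does not reach only later rows make up. A row lasts 1/8 s, in which the tool goes at most 62.5 mm and 10.7 degrees, less where a joint would pass 70% of its speed; a pose out of reach is approached as far as the arm can. A call with a gripper value outside its range is refused whole. "claw" is the finger opening in cm, from 0 to 8.54, set as the call begins (left out, the last holds). The fingers move at their own pace and stop on an object; the grip force is fixed at half the most. Time passes only in rows, so rows that repeat a pose let the fingers close. It gives the time, the measured TCP pose, the force, the opening and the grip force at its end, in the units of the state.
- manip.sense(): the state, without advancing time (a new reading comes with each control period).
- manip.camera(name): name is "side" or "top"; returns a dict with "pixels" (400x640x3 uint8, red, green, blue), "fx", "fy", "cx", "cy" (pixels), "k1" (the pictures are not rectified: a ray, as slopes to the right and down, at radius r is drawn at 1 + k1 r^2 times it, then the intrinsics apply), "extrinsics" (4x4, takes a point from world to camera coordinates). Camera axes: x right, y down, z forward; pixel columns grow to the right and rows downward; lengths in m; the calibration is good to about 2 mm. A picture is of the moment at which its call begins. There is no depth.
- manip.job_done(): hands the job in; it is judged then, once.
The state is a dict: "time_s": time; "joints": joint angles; "qd": joint speeds; "joint_efforts": joint torques, N m; "position": TCP position; "tool_rot": TCP orientation; "contact_force": force on the tool from outside, world axes, zero at the start; "ft_torque": the same for the moment, N m; "finger_gap": opening from 0.0 (shut) to 1.0 (fully open); "gripper_force": force on a finger pad.
Only numpy, scipy, OpenCV 4.12 (cv2) and the standard library are available. Lean on these libraries where they do the work, as an engineer would, in place of code of your own. Each camera call takes 0.05 s, during which the arm holds its last target. There are 200 camera calls.

## Working session

There is one attempt and no reset: what is moved stays moved. The work goes in short steps, Python scripts to look and compute and a tool call to move; the robot and the scene stay as the last step left them, time stands still between calls to the robot, and variables do not carry over. Pictures are saved under pics/ and viewed, at most 14 in all, crops included, and the job is handed in when it is done.

Besides the shell and the picture viewer there is one more tool, called after "Call:" by a JSON object that holds its "method" and its "body". send_rows: Moves the arm, as the interface text tells. Its arguments: {"type":"object","properties":{"steps":{"type":"array"},"claw":{"type":"number"}},"required":["steps"]}

```bash
ls; mkdir -p pics
python3 - <<'E'
from cell import manip
import cv2,numpy as np
for n in("top","side"):
    c=manip.camera(n); cv2.imwrite(f"pics/{n}0.png",c["pixels"][:,:,::-1])
    print(n,c["fx"],c["fy"],c["cx"],c["cy"],c["k1"]);print(np.round(c["extrinsics"],4).tolist())
print(manip.sense())
E
```

```text
pics
top 438.88434125184807 438.88434125184807 319.31395826826844 201.36839840219307 -0.07964755966621813
[[0.0078, -0.9999, -0.0117, 0.0126], [-0.9974, -0.007, -0.0722, 0.5035], [0.0721, 0.0122, -0.9973, 1.2608], [0.0, 0.0, 0.0, 1.0]]
side 372.07620299437843 372.07620299437843 320.9719710817339 195.4423776773084 -0.08607905038771252
[[-0.923, -0.3846, 0.0139, 0.458], [-0.2131, 0.4808, -0.8505, 0.1754], [0.3204, -0.788, -0.5257, 0.9643], [0.0, 0.0, 0.0, 1.0]]
{'time_s': 0.1, 'joints': array([-1.32800606e+00,  2.13321691e-01, -3.49747026e-02,  1.32350433e+00,
        8.24982303e-07,  1.57081290e+00]), 'qd': array([-0.00012693, -0.00043577,  0.00261827,  0.00157155,  0.0011876 ,
       -0.0016922 ]), 'joint_efforts': array([-1.25692684e-03, -6.87249899e+01,  4.87804413e+01,  1.22663722e-02,
        1.30390149e-04, -2.97301017e-05]), 'position': array([ 0.12013703, -0.485056  ,  0.24486687]), 'tool_rot': array([-4.98553380e-04,  9.92641534e-01,  1.21088950e-01, -6.04096586e-05]), 'contact_force': array([-0.79463912,  0.07879797,  0.22753465]), 'ft_torque': array([-0.00044095, -0.05595033,  0.00050427]), 'gripper_force': 0.0, 'finger_gap': 0.9985810135942691}
```

View pics/top0.png

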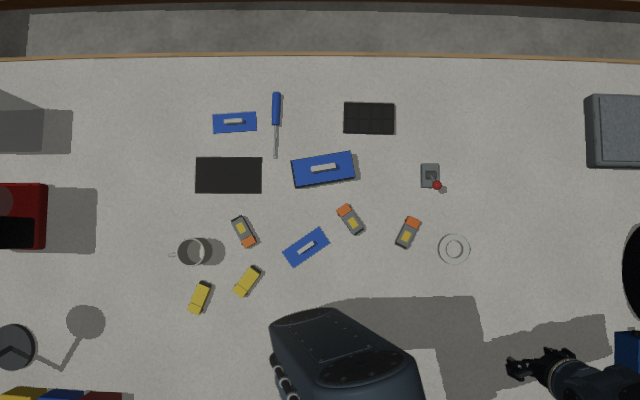

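View pics/side0.png

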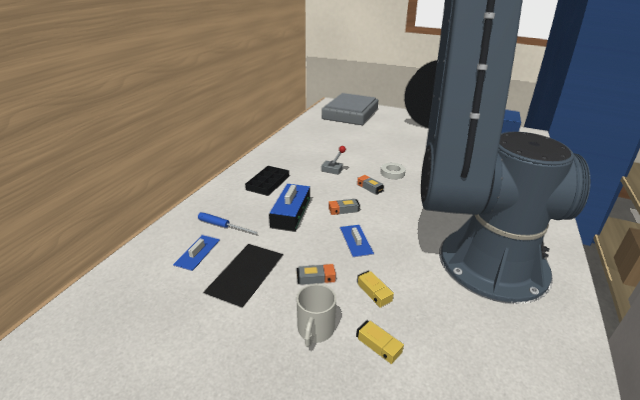

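```bash
cat > h.py <<'E'
from cell import manip
import cv2,numpy as np
def cam(n):
    c=manip.camera(n); c["K"]=np.array([[c["fx"],0,c["cx"]],[0,c["fy"],c["cy"]],[0,0,1]])
    c["D"]=np.array([c["k1"],0,0,0.]); c["R"]=c["extrinsics"][:3,:3]; c["t"]=c["extrinsics"][:3,3]
    c["C"]=-c["R"].T@c["t"]; c["hsv"]=cv2.cvtColor(c["pixels"],cv2.COLOR_RGB2HSV); return c
def rays(c,px):
    u=cv2.undistortPoints(np.array(px,float).reshape(-1,1,2),c["K"],c["D"])[:,0]
    return np.c_[u,np.ones(len(u))]@c["R"]
def plane(c,px,z):
    d=rays(c,px); return c["C"]+d*((z-c["C"][2])/d[:,2])[:,None]
def proj(c,P):
    return cv2.projectPoints(np.array(P,float).reshape(-1,1,3),cv2.Rodrigues(c["R"])[0],c["t"],c["K"],c["D"])[0][:,0]
def tri(c1,p1,c2,p2):
    d1=rays(c1,[p1])[0];d2=rays(c2,[p2])[0]
    s=np.linalg.lstsq(np.c_[d1,-d2],c2["C"]-c1["C"],rcond=None)[0]
    a=c1["C"]+s[0]*d1;b=c2["C"]+s[1]*d2; return (a+b)/2,np.linalg.norm(a-b)
def mask(c,lo,hi,roi=None):
    m=cv2.inRange(c["hsv"],np.array(lo),np.array(hi))
    if roi: k=np.zeros_like(m);x0,y0,x1,y1=roi;k[y0:y1,x0:x1]=255;m&=k
    return m
def blobs(m,amin=20):
    n,l,s,ce=cv2.connectedComponentsWithStats(m)
    return [(ce[i],s[i][4],l==i) for i in range(1,n) if s[i][4]>=amin]
def rect(c,sel,z):
    """metric min-area rect of mask pixels cast on height z: centre, (long,short), yaw of long axis"""
    ys,xs=np.nonzero(sel); P=plane(c,np.c_[xs,ys],z)[:,:2]
    (x,y),(w,h),a=cv2.minAreaRect((P*1000).astype(np.float32)); 
    if w<h:w,h,a=h,w,a+90
    return P.mean(0).round(4),np.round([x/1000,y/1000],4),(round(float(w),1),round(float(h),1)),round(float((np.radians(a)+np.pi/2)%np.pi-np.pi/2),4)
def yaw():
    w,x,y,z=manip.sense()["tool_rot"]; return 2*np.arctan2(y,x)   # tool x heading, tool down
def go(x,y,z,psi=None):
    """shift in tool axes (cm) and turn (rad) to reach TCP xyz and tool-x heading psi"""
    s=manip.sense();w,a,b,q=s["tool_rot"]
    from scipy.spatial.transform import Rotation as R
    d=R.from_quat([a,b,q,w]).inv().apply(np.array([x,y,z])-s["position"])*100
    t=0 if psi is None else -((psi-yaw()+np.pi)%(2*np.pi)-np.pi)
    print("GO",d.round(2).tolist(),round(t,3))
E
python3 - <<'E'
from h import *
T=cam("top");S=cam("side");print(T["C"],S["C"])
for n,lo,hi,z in(("blue",(105,120,60),(125,255,255),.053),("orange",(3,150,120),(16,255,255),.028),("red",(0,150,80),(2,255,255),.09),("yel",(20,120,100),(30,255,255),.028)):
    for C in (T,S):
        m=mask(C,lo,hi,(150,80,480,320) if C is T else (170,130,440,370))
        for ce,a,sel in blobs(m,15): print(n,"T" if C is T else "S",ce.round(1),a,*rect(C,sel,z))
for P in((175,228),(232,244),(219,350),(232,407),(118,368),(208,344)): print(P,T["hsv"][P])
for P in((232,234),(225,238),(228,400),(240,150),(185,325),(176,200)): print(P,T["hsv"][P])
E
```

```text
[4.11115626e-01 6.73165799e-04 1.29390006e+00] [0.15117533 0.85167161 0.64974954]
blue T [275.5 108. ] 243 [0.7711 0.145 ] [0.7712 0.1449] (95.3, 20.4) 0.0179
blue T [234.6 122.4] 671 [0.7286 0.2631] [0.7295 0.2642] (125.3, 55.0) -1.5008
blue T [322.8 168.4] 1373 [0.5953 0.0068] [0.5957 0.0069] (169.9, 75.7) -1.3936
blue T [305.6 247. ] 771 [0.3718 0.0536] [0.3717 0.0536] (126.0, 54.9) -0.961
blue S [290.  201.8] 629 [0.5852 0.0259] [0.5907 0.0121] (174.7, 75.6) -1.396
blue S [212.8 219.3] 231 [0.7403 0.1943] [0.7391 0.1944] (107.0, 31.8) -0.0425
blue S [356.1 241.6] 472 [0.3475 0.1267] [0.3508 0.1194] (121.4, 52.8) -0.9556
blue S [196.2 254.2] 518 [0.6883 0.3306] [0.6926 0.3222] (120.8, 54.0) -1.5125
orange T [343.4 209.8] 103 [ 0.4788 -0.0536] [ 0.479  -0.0536] (36.6, 23.5) -0.9442
orange T [412.5 221.9] 107 [ 0.4452 -0.2533] [ 0.4454 -0.2535] (36.2, 23.4) 1.1128
orange T [248.1 241.2] 102 [0.3859 0.2208] [0.3855 0.2211] (35.1, 24.0) -1.0434
orange S [361.8 179.2] 53 [ 0.4428 -0.2356] [ 0.4439 -0.2319] (73.5, 27.7) 1.4808
orange S [333.5 206.8] 108 [ 0.4703 -0.0353] [ 0.47   -0.034
[... 623 characters left out ...]
42] (84.2, 36.9) -0.3696
yel S [373. 182.] 23 [ 0.402 -0.232] [ 0.402  -0.2321] (27.1, 15.7) -0.4405
yel S [347.7 201.9] 30 [ 0.4398 -0.0788] [ 0.4413 -0.0805] (28.0, 17.3) 0.4158
yel S [310.6 269.9] 64 [0.4219 0.2444] [0.4221 0.2444] (28.1, 18.3) 0.5534
yel S [375.  288.3] 677 [0.2627 0.2414] [0.2643 0.2398] (101.0, 51.9) -0.6444
yel S [380.1 341.2] 972 [0.2139 0.3763] [0.2149 0.3756] (92.0, 51.8) -0.3751
(175, 228) [45 13 39]
(232, 244) [ 84  13 102]
(219, 350) [ 24 157 162]
(232, 407) [ 24 162 161]
(118, 368) [30  7 37]
(208, 344) [ 12 171 161]
(232, 234) [ 26  12 153]
(225, 238) [ 25 153 162]
(228, 400) [ 25  11 137]
(240, 150) [ 26  12 148]
(185, 325) [ 30  11 111]
(176, 200) [30 12 41]
```

```bash
python3 -c "
import cv2
t=cv2.imread('pics/top0.png')[145:275,190:450]; cv2.imwrite('pics/c1.png',cv2.resize(t,None,fx=3,fy=3,interpolation=cv2.INTER_CUBIC))"
```

```text
(no output)
```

View pics/c1.png

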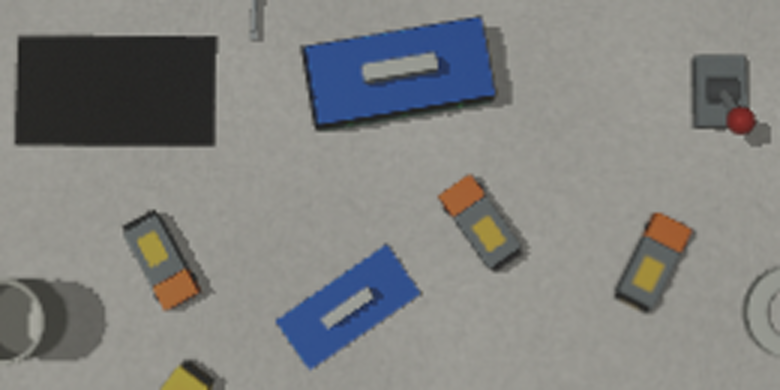

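Run:
```python
from h import *
T=cam("top");S=cam("side");print(manip.tip_extent)
for C,roi in((T,(180,145,270,205)),(S,(195,235,290,310))):
    for ce,a,sel in blobs(mask(C,(0,0,0),(180,255,70),roi),200): print("mat",ce.round(1),a,*rect(C,sel,.003))
print("ball",tri(T,(436.5,184.5),S,(341.9,148.8)))
m=mask(T,(70,8,40),(130,90,140),(410,150,450,205))
for ce,a,sel in blobs(m,30): print("sw",ce.round(1),a,*rect(T,sel,.03))
# white grip of the cover
for C,roi,z in((T,(300,150,345,185),.081),(S,(275,180,310,210),.081)):
    for ce,a,sel in blobs(mask(C,(0,0,150),(180,60,255),roi),30): print("grip",ce.round(1),a,*rect(C,sel,z))
print(T["pixels"][165,318:332:3],S["pixels"][194,288:296:3])
go(.5957,.0069,.15,1.748)
```

```text
0.014
mat [228.2 174.6] 2377 [0.5828 0.2889] [0.5817 0.2894] (198.4, 108.0) -1.5684
mat [243.4 274.9] 2420 [0.5771 0.3007] [0.5782 0.2927] (197.4, 109.0) -1.5645
ball (array([ 0.54586582, -0.30807921,  0.09218296]), np.float64(0.0023007194176539376))
sw [428.7 173.8] 315 [ 0.5851 -0.3012] [ 0.5817 -0.3038] (64.5, 50.1) 0.0095
grip [322.2 166.6] 102 [0.5961 0.0082] [0.5961 0.0076] (65.1, 12.0) -1.3979
grip [289.3 188. ] 317 [ 0.6009 -0.0024] [0.5965 0.0067] (155.5, 80.8) 1.5367
[[134 140 145]
 [152 154 147]
 [150 152 145]
 [150 152 145]
 [150 152 145]] [[196 197 188]
 [136 137 130]
 [ 94  95  91]]
GO [57.99, -36.33, 9.53] -1.505
```

Call:
{"method": "send_rows", "body": {"steps": [[[58,-36.3,0,-1.505],[58,-36.3,0,-1.505],[58,-36.3,0,-1.505],[58,-36.3,0,-1.505],[58,-36.3,0,-1.505]]]}}

```text
time_s: 0.92
position: [0.3385, -0.2591, 0.2455]
tool_rot: [0.0, 0.829, 0.559, 0.0]
contact_force: [0.5, -1.2, 0.6]
finger_gap: 1.004
gripper_force: 0.0
```

```bash
python3 -c "
from h import *
s=manip.sense();print(s['time_s'],s['position'],yaw(),s['joints'].round(2));go(.596,.007,.12,1.748)"
```

```text
0.925 [ 0.33852852 -0.2590806   0.24545968] 1.1862248551838963 [-0.65  0.06 -0.21  1.3  -0.    1.3 ]
GO [34.33, 13.88, 12.55] -0.562
```

Call:
{"method": "send_rows", "body": {"steps": [[[34.3,13.9,8,-0.562],[34.3,13.9,8,-0.562],[34.3,13.9,8,-0.562],[34.3,13.9,8,-0.562],[34.3,13.9,8,-0.562]]]}}

```text
time_s: 1.55
position: [0.5525, -0.0408, 0.1789]
tool_rot: [0.0, 0.644, 0.765, 0.0]
contact_force: [0.7, -0.7, 0.6]
finger_gap: 0.999
gripper_force: 0.0
```

```bash
python3 -c "
from h import *
s=manip.sense();print(s['time_s'],s['position'],yaw(),s['joints'].round(2));go(.596,.007,.11,1.746)"
```

```text
1.55 [ 0.55254317 -0.04082317  0.17888345] 1.7426184307497357 [-0.07  0.34 -0.03  1.2  -0.    1.33]
GO [3.97, 5.1, 6.89] -0.003
```

Call:
{"method": "send_rows", "body": {"steps": [[[4,5.1,3.5,-0.003],[4,5.1,6.9,-0.003],[4,5.1,6.9,-0.003],[4,5.1,6.9,-0.003]]], "claw": 5}}

```text
time_s: 2.05
position: [0.5948, 0.0049, 0.1117]
tool_rot: [0.0, 0.643, 0.766, 0.0]
contact_force: [0.2, -0.7, 0.5]
finger_gap: 0.585
gripper_force: 0.0
```

```bash
python3 -c "
from h import *
s=manip.sense();print(s['time_s'],s['position'],yaw(),s['joints'].round(2));go(.596,.007,.070,1.746)
T=cam('top');S=cam('side');cv2.imwrite('pics/t1.png',np.hstack([cv2.resize(T['pixels'][120:220,260:390],(390,300)),cv2.resize(S['pixels'][110:240,210:380],(390,300))])[:,:,::-1])"
```

```text
2.05 [0.5948333  0.00488744 0.1117458 ] 1.7446812926437967 [ 0.01  0.46 -0.03  1.08 -0.    1.41]
GO [0.19, 0.15, 4.17] -0.001
```

View pics/t1.png

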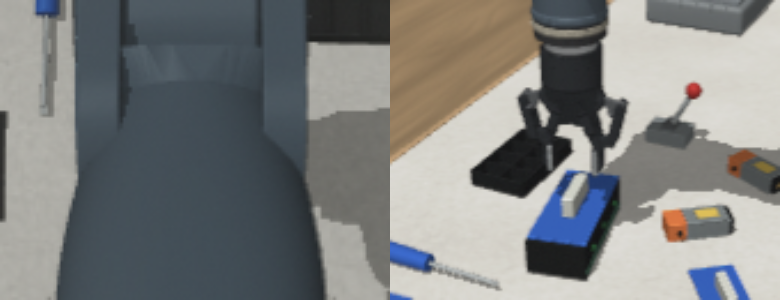

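Call:
{"method": "send_rows", "body": {"steps": [[[0,0,4.1,0],[0,0,4.1,0],[0,0,4.1,0],[0,0,4.1,0]]]}}

```text
time_s: 2.65
position: [0.5957, 0.0054, 0.0711]
tool_rot: [0.001, 0.643, 0.766, 0.001]
contact_force: [0.7, 0.3, 1.3]
finger_gap: 0.583
gripper_force: 0.0
```

Call:
{"method": "send_rows", "body": {"steps": [[[0,0,0,0],[0,0,0,0],[0,0,0,0],[0,0,0,0],[0,0,0,0]]], "claw": 0.5}}

```text
time_s: 3.28
position: [0.5951, 0.0055, 0.0699]
tool_rot: [0.0, 0.643, 0.766, 0.0]
contact_force: [-1.5, 0.6, 6.4]
finger_gap: 0.175
gripper_force: 60.0
```

Call:
{"method": "send_rows", "body": {"steps": [[[0,0,-5,0],[0,0,-10,0],[0,0,-10,0],[0,0,-10,0]]]}}

```text
time_s: 3.78
position: [0.5944, 0.0055, 0.1686]
tool_rot: [-0.0, 0.643, 0.766, -0.0]
contact_force: [-0.2, -0.8, -1.5]
finger_gap: 0.176
gripper_force: 59.3
```

```bash
python3 -c "
from h import *
s=manip.sense();print(s['time_s'],s['position'],s['finger_gap']);go(.580,.2905,.12,1.575)
T=cam('top');S=cam('side');cv2.imwrite('pics/t2.png',np.hstack([cv2.resize(T['pixels'][120:220,260:390],(390,300)),cv2.resize(S['pixels'][90:240,210:405],(390,300))])[:,:,::-1])"
```

```text
3.775 [0.59443463 0.00552459 0.16860929] 0.17559935432502072
GO [28.31, 3.53, 4.86] 0.17
```

View pics/t2.png

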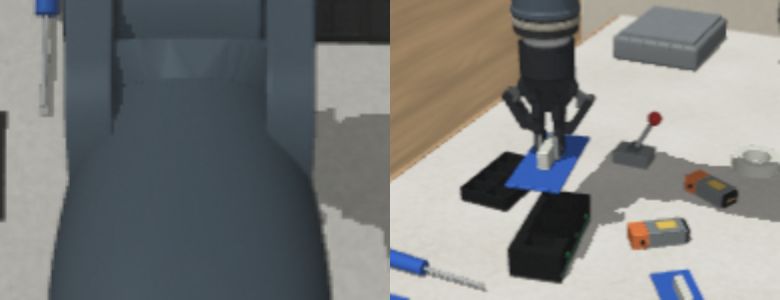

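Side view: the cover hangs level from the gripper and the dock is uncovered. I'll carry it to the mat.

Call:
{"method": "send_rows", "body": {"steps": [[[5,0.6,0,0.03],[11,1.4,1,0.07],[17,2.1,2,0.1],[23,2.9,3,0.14],[28.3,3.5,4.5,0.17]]]}}

```text
time_s: 4.5
position: [0.5792, 0.2923, 0.1229]
tool_rot: [-0.0, 0.706, 0.708, -0.001]
contact_force: [0.7, 0.0, -2.0]
finger_gap: 0.175
gripper_force: 59.1
```

Call:
{"method": "send_rows", "body": {"steps": [[[0,0,0,0],[0,0,0,0],[0,0,0,0]]]}}

```text
time_s: 4.88
position: [0.5803, 0.2891, 0.1243]
tool_rot: [0.0, 0.706, 0.708, -0.0]
contact_force: [-0.0, 0.4, -1.0]
finger_gap: 0.173
gripper_force: 59.0
```

```bash
python3 -c "
from h import *
s=manip.sense();print(s['time_s'],s['position'],s['finger_gap'],yaw());go(.580,.2905,.026,1.575)
S=cam('side')
for ce,a,sel in blobs(mask(S,(105,120,60),(125,255,255),(150,150,330,330)),150): print(ce,a,*rect(S,sel,s['position'][2]-.018))
T=cam('top')
for ce,a,sel in blobs(mask(T,(105,120,60),(125,255,255),(170,130,330,230)),150): print(ce,a,*rect(T,sel,s['position'][2]-.018))"
```

```text
4.875 [0.58030824 0.28914393 0.12430472] 0.17292684923948826 1.5740930600648058
GO [0.14, -0.03, 9.83] -0.001
[212.40625    219.30803571] 224 [0.6886 0.2533] [0.6866 0.2532] (97.4, 29.0) -0.0425
[224.41880878 248.61943574] 1595 [0.5935 0.3344] [0.6055 0.3156] (218.4, 132.8) -1.5689
[236.74358974 170.22364672] 702 [0.5811 0.2424] [0.5817 0.2483] (85.5, 72.0) -1.5681
```

Call:
{"method": "send_rows", "body": {"steps": [[[0.1,0,5,0],[0.1,0,8.5,0],[0.1,0,9.85,0],[0.1,0,9.9,0],[0.1,0,9.9,0]]]}}

```text
time_s: 5.6
position: [0.5808, 0.2913, 0.0264]
tool_rot: [0.0, 0.706, 0.709, 0.001]
contact_force: [0.3, -0.3, -1.6]
finger_gap: 0.176
gripper_force: 61.0
```

Call:
{"method": "send_rows", "body": {"steps": [[[0,0,0,0],[0,0,0,0],[0,0,0,0]]], "claw": 5}}

```text
time_s: 5.98
position: [0.5802, 0.2914, 0.0255]
tool_rot: [0.0, 0.706, 0.709, 0.0]
contact_force: [0.9, -0.0, 0.1]
finger_gap: 0.584
gripper_force: 0.0
```

Call:
{"method": "send_rows", "body": {"steps": [[[0,0,-5,0],[0,0,-10,0],[-12,-12,-12,0.3],[-20,-20,-14,0.5],[-20,-20,-14,0.5]]]}}

```text
time_s: 6.6
position: [0.4479, 0.1582, 0.1512]
tool_rot: [0.0, 0.86, 0.51, 0.0]
contact_force: [0.4, -0.6, 0.6]
finger_gap: 0.584
gripper_force: 0.0
```

Run:
```python
from h import *
s=manip.sense();print(s['time_s'],s['position'],yaw())
T=cam('top');S=cam('side')
cv2.imwrite('pics/t3.png',np.hstack([cv2.resize(T['pixels'][100:300,170:470],(450,300)),cv2.resize(S['pixels'][120:370,160:450],(348,300))])[:,:,::-1])
for C,roi in((T,(180,140,275,210)),(S,(195,230,290,310))):
  for ce,a,sel in blobs(mask(C,(105,120,60),(125,255,255),roi),150): print("cover",ce,a,*rect(C,sel,.008))
```

```text
6.6 [0.4479347  0.15822673 0.15121068] 1.0704775470866819
cover [213.76834862 167.89678899] 436 [0.6019 0.3316] [0.5941 0.3145] (128.6, 51.1) -1.5682
cover [205.17081851 248.12811388] 281 [0.7227 0.2618] [0.7337 0.275 ] (115.3, 56.6) -1.4956
cover [242.48711944 274.92505855] 1281 [0.5758 0.3061] [0.5793 0.295 ] (176.2, 79.7) -1.5637
```

View pics/t3.png

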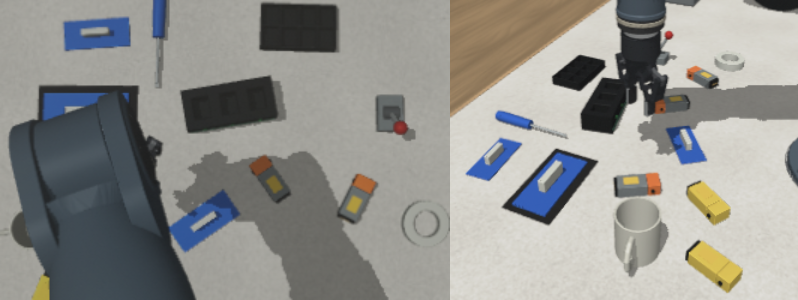

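```bash
python3 -c "
from h import *
go(.32,-.38,.15,2.68)"
```

```text
GO [-53.05, 14.76, 0.23] -1.61
```

Call:
{"method": "send_rows", "body": {"steps": [[[-53,14.8,0,-1.61],[-53,14.8,0,-1.61],[-53,14.8,0,-1.61],[-53,14.8,0,-1.61],[-53,14.8,0,-1.61]]], "claw": 6}}

```text
time_s: 7.32
position: [0.3932, -0.0998, 0.1514]
tool_rot: [0.0, 0.594, 0.804, 0.0]
contact_force: [1.6, -0.2, -0.7]
finger_gap: 0.701
gripper_force: 0.0
```

```bash
python3 -c "
from h import *
go(.32,-.38,.15,2.68)"
```

```text
GO [-24.63, -15.25, 0.13] -0.81
```

Call:
{"method": "send_rows", "body": {"steps": [[[-24.6,-15.2,0,-0.8],[-24.6,-15.2,0,-0.8],[-24.6,-15.2,0,-0.8],[-24.6,-15.2,0,-0.8],[-24.6,-15.2,0,-0.8]]]}}

```text
time_s: 7.95
position: [0.3252, -0.3577, 0.1514]
tool_rot: [0.0, 0.239, 0.971, -0.0]
contact_force: [1.0, -0.0, 0.2]
finger_gap: 0.703
gripper_force: 0.0
```

```bash
cat >> h.py <<'E'
def packs(T=None):
    """packs on the bench: button point (between the buttons), heading of own x, cap centre"""
    T=T or cam("top"); roi=(150,130,480,300)
    ora=[rect(T,s,.028) for c,a,s in blobs(mask(T,(3,150,120),(16,255,255),roi),60)]
    yel=[(c,rect(T,s,.028)) for c,a,s in blobs(mask(T,(20,120,100),(30,255,255),roi),40) if a<110]
    for o in ora:
        for c,l in yel:
            d=o[0]-l[0]; L=np.hypot(*d)
            if L<.06:
                d/=L; a=o[3]; a=min([a+k*np.pi/2 for k in range(-4,5)],key=lambda v:abs(v-np.arctan2(d[1],d[0])))
                h=np.arctan2(d[1],d[0]); u=np.array([np.cos(h),np.sin(h)])
                print("pack btn",(o[0]-.0045*u).round(4),"heading",round(h,3),"rect",round(a,3),"L",round(L,4),"cap",o[2])
E
python3 - <<'E'
from h import *
s=manip.sense();print(s['time_s'],s['position'],yaw())
T=cam('top');S=cam('side')
cv2.imwrite('pics/t4.png',np.hstack([cv2.resize(T['pixels'][140:200,280:370],(450,300),interpolation=2),cv2.resize(S['pixels'][170:240,260:325],(278,300),interpolation=2)])[:,:,::-1])
packs(T)
for ce,a,sel in blobs(mask(T,(105,120,60),(125,255,255),(180,140,275,210)),150): print("cover",ce,a,*rect(T,sel,.008))
for ce,a,sel in blobs(mask(T,(0,0,0),(180,255,85),(283,140,365,200)),150):
    r=rect(T,sel,.048);print("dock",ce,a,*r)
    ys,xs=np.nonzero(sel);P=plane(T,np.c_[xs,ys],.048)[:,:2]
    for th in (-1.3936,-1.39,-1.40):
        u=np.array([np.cos(th),np.sin(th)]);v=np.array([-u[1],u[0]])
        print(th,[np.percentile(P@w,[.5,2,98,99.5]).round(4).tolist() for w in(u,v)])
E
```

```text
7.95 [ 0.32518598 -0.35765673  0.15138541] 2.6596099023176283
pack btn [ 0.4752 -0.0563] heading 0.631 rect 0.627 L 0.0447 cap (36.6, 23.5)
pack btn [ 0.4414 -0.2509] heading -0.455 rect -0.458 L 0.0451 cap (37.6, 23.4)
pack btn [0.39   0.2232] heading -2.601 rect -2.593 L 0.0453 cap (35.2, 24.3)
cover [227.02246321 174.20371805] 1291 [0.5831 0.2913] [0.5824 0.293 ] (171.5, 74.7) -1.568
dock [322.74061625 169.4789916 ] 1785 [0.5929 0.0069] [0.5928 0.0067] (176.3, 84.2) -1.3942
-1.3936 [[0.0107, 0.0135, 0.182, 0.185], [0.5431, 0.5446, 0.6251, 0.6264]]
-1.39 [[0.0128, 0.0155, 0.1841, 0.1871], [0.5427, 0.5443, 0.6247, 0.6261]]
-1.4 [[0.0068, 0.0096, 0.1783, 0.1812], [0.5436, 0.5453, 0.6257, 0.627]]
```

View pics/t4.png

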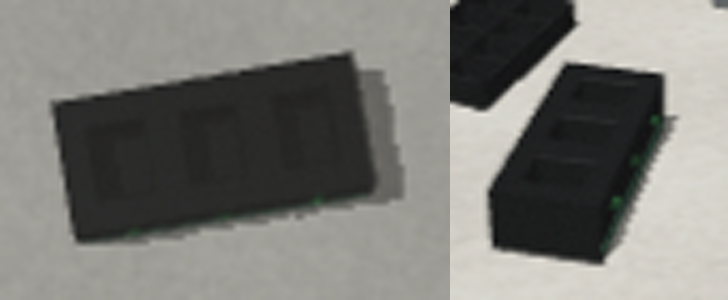

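```bash
python3 -c "
from h import *
go(.440,-.251,.10,2.687)"
```

```text
GO [-5.15, 15.07, 5.09] -0.03
```

Call:
{"method": "send_rows", "body": {"steps": [[[-5,15,5,-0.03],[-5,15,5,-0.03],[-5,15,5,-0.03],[-5,15,5,-0.03],[-5,15,5,-0.03]]]}}

```text
time_s: 8.68
position: [0.4401, -0.2467, 0.1013]
tool_rot: [-0.0, 0.227, 0.974, -0.0]
contact_force: [-0.3, 0.6, 0.2]
finger_gap: 0.704
gripper_force: 0.0
```

Call:
{"method": "send_rows", "body": {"steps": [[[0,0,0,0],[0,0,0,0]]]}}

```text
time_s: 8.93
position: [0.4398, -0.2474, 0.1014]
tool_rot: [0.0, 0.228, 0.974, -0.0]
contact_force: [0.7, -0.3, 0.3]
finger_gap: 0.706
gripper_force: 0.0
```

```bash
python3 -c "
from h import *
s=manip.sense();print(s['position'],yaw(),s['joints'].round(2))
go(.440,-.251,.013,2.687)
S=cam('side');cv2.imwrite('pics/t5.png',cv2.resize(S['pixels'][120:230,310:440],(520,440),interpolation=2)[:,:,::-1])"
```

```text
[ 0.43976478 -0.2474441   0.10143375] 2.6822765844001717 [-0.51  0.3  -0.3   0.97 -0.   -0.05]
GO [-0.17, -0.31, 8.84] -0.005
```

View pics/t5.png

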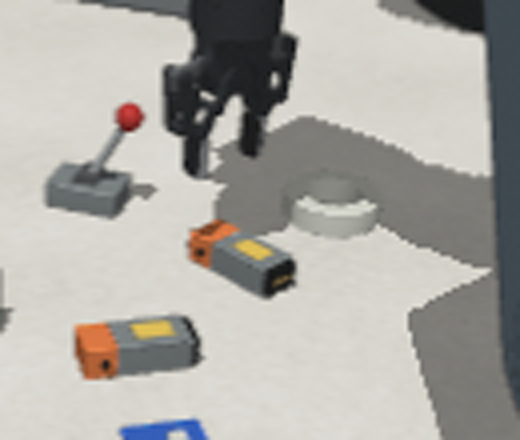

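Call:
{"method": "send_rows", "body": {"steps": [[[-0.2,-0.3,5,0],[-0.2,-0.3,7.5,0],[-0.2,-0.3,8.7,0],[-0.2,-0.3,8.7,0],[-0.2,-0.3,8.7,0]]]}}

```text
time_s: 9.6
position: [0.4412, -0.2508, 0.0152]
tool_rot: [0.001, 0.227, 0.974, -0.0]
contact_force: [0.3, -0.1, 0.9]
finger_gap: 0.704
gripper_force: 0.0
```

Call:
{"method": "send_rows", "body": {"steps": [[[0,0,0,0],[0,0,0,0],[0,0,0,0],[0,0,0,0],[0,0,0,0]]], "claw": 3.8}}

```text
time_s: 10.22
position: [0.4412, -0.2507, 0.0154]
tool_rot: [0.001, 0.227, 0.974, -0.0]
contact_force: [-3.5, 2.0, 14.1]
finger_gap: 0.477
gripper_force: 58.6
```

Call:
{"method": "send_rows", "body": {"steps": [[[0,0,-3,0],[0,0,-8,0],[0,0,-13,0],[0,0,-13,0],[0,0,-13,0]]]}}

```text
time_s: 10.85
position: [0.4403, -0.2502, 0.1436]
tool_rot: [-0.0, 0.227, 0.974, 0.0]
contact_force: [-0.2, 0.5, -3.5]
finger_gap: 0.484
gripper_force: 61.1
```

```bash
python3 -c "
from h import *
s=manip.sense();print(s['position'],s['finger_gap'])
S=cam('side');T=cam('top');cv2.imwrite('pics/t6.png',np.hstack([cv2.resize(S['pixels'][90:200,320:420],(400,440),interpolation=2),cv2.resize(T['pixels'][190:290,360:460],(400,440),interpolation=2)])[:,:,::-1])"
```

```text
[ 0.44028076 -0.25019745  0.14363355] 0.48363347651550553
```

View pics/t6.png

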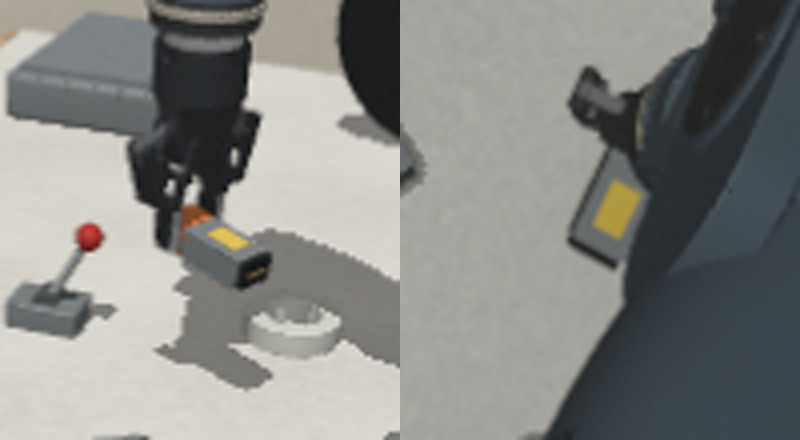

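Call:
{"method": "send_rows", "body": {"steps": [[[0,0,4,0],[0,0,4,0],[0,0,4,0]]]}}

```text
time_s: 11.32
position: [0.4405, -0.2503, 0.1045]
tool_rot: [-0.0, 0.227, 0.974, 0.0]
contact_force: [-0.3, 0.5, -2.8]
finger_gap: 0.48
gripper_force: 61.6
```

Call:
{"method": "send_rows", "body": {"steps": [[[0,0,0,0],[0,0,0,0]]], "claw": 4.2}}

```text
time_s: 11.58
position: [0.441, -0.2506, 0.1049]
tool_rot: [0.001, 0.227, 0.974, -0.0]
contact_force: [0.4, 0.6, -2.6]
finger_gap: 0.491
gripper_force: 36.0
```

Call:
{"method": "send_rows", "body": {"steps": [[[0,0,0,0],[0,0,0,0]]], "claw": 4.25}}

```text
time_s: 11.82
position: [0.4406, -0.2504, 0.1043]
tool_rot: [0.0, 0.227, 0.974, -0.0]
contact_force: [-0.3, 0.5, -2.8]
finger_gap: 0.5
gripper_force: 26.9
```

```bash
cat >> h.py <<'E'
def caplab():
    """held pack in the side view: pixel of cap and label, and angle cap->label"""
    S=cam("side")
    for n,lo,hi in(("cap",(3,120,50),(17,255,255)),("lab",(19,110,60),(32,255,255))):
        for ce,a,s in blobs(mask(S,lo,hi,(170,60,460,320)),12):
            x,y,w,h=cv2.boundingRect(s.astype(np.uint8)); print(n,ce.round(1),a,(x,y,w,h))
E
python3 -c "
from h import *
s=manip.sense();print(s['position'],s['finger_gap'],s['gripper_force']);caplab()"
```

```text
[ 0.44061175 -0.25039865  0.10425267] 0.49986718378196326 26.949992179870605
cap [367.1 154.4] 33 (364, 152, 9, 8)
cap [333.5 207.1] 117 (329, 201, 10, 14)
cap [329.2 272.7] 177 (323, 264, 13, 19)
lab [375.5 160.1] 28 (371, 158, 10, 5)
lab [347.9 201.7] 33 (343, 200, 10, 4)
lab [310.4 270. ] 68 (305, 267, 12, 7)
lab [375.  288.3] 693 (358, 271, 35, 36)
```

Call:
{"method": "send_rows", "body": {"steps": [[[0,0,0,0],[0,0,0,0],[0,0,0,0]]], "claw": 4.3}}

```text
time_s: 12.25
position: [0.4405, -0.2504, 0.1041]
tool_rot: [-0.0, 0.227, 0.974, 0.0]
contact_force: [0.3, 0.3, -4.0]
finger_gap: 0.503
gripper_force: 17.7
```

```bash
python3 -c "
from h import *
s=manip.sense();caplab()" | head -1
```

```text
cap [367.8 156.2] 60 (364, 152, 9, 10)
```

Call:
{"method": "send_rows", "body": {"steps": [[[0,0,0,0],[0,0,0,0],[0,0,0,0]]], "claw": 4.34}}

```text
time_s: 12.68
position: [0.4406, -0.2504, 0.1041]
tool_rot: [0.0, 0.227, 0.974, -0.0]
contact_force: [0.4, 0.8, -2.5]
finger_gap: 0.509
gripper_force: 10.5
```

```bash
python3 -c "
from h import *
s=manip.sense();print(s['finger_gap'],s['gripper_force'],s['contact_force']);caplab()"
```

```text
0.5092810778472214 10.516259372234344 [ 0.40098893  0.84304591 -2.48517586]
cap [367.6 157.1] 74 (364, 153, 9, 10)
cap [333.5 207.1] 117 (329, 201, 10, 14)
cap [329.2 272.7] 177 (323, 264, 13, 19)
lab [370.5 170.2] 35 (368, 166, 6, 9)
lab [347.9 201.7] 33 (343, 200, 10, 4)
lab [310.4 270. ] 68 (305, 267, 12, 7)
lab [375.  288.3] 694 (358, 271, 35, 36)
```

Call:
{"method": "send_rows", "body": {"steps": [[[0,0,0,0],[0,0,0,0],[0,0,0,0],[0,0,0,0],[0,0,0,0]]], "claw": 4.36}}

```text
time_s: 13.35
position: [0.4406, -0.2504, 0.1041]
tool_rot: [0.0, 0.227, 0.974, -0.0]
contact_force: [-0.4, -0.2, -2.0]
finger_gap: 0.511
gripper_force: 7.0
```

```bash
python3 -c "
from h import *
s=manip.sense();caplab()
S=cam('side');cv2.imwrite('pics/t7.png',cv2.resize(S['pixels'][90:210,320:440],(480,480),interpolation=2)[:,:,::-1])"
```

```text
cap [367.8 157.1] 75 (364, 153, 9, 10)
cap [333.5 207.1] 117 (329, 201, 10, 14)
cap [329.2 272.7] 177 (323, 264, 13, 19)
lab [370.1 170.6] 37 (368, 166, 5, 10)
lab [347.9 201.7] 33 (343, 200, 10, 4)
lab [310.4 270. ] 68 (305, 267, 12, 7)
lab [375.  288.3] 694 (358, 271, 35, 36)
```

View pics/t7.png

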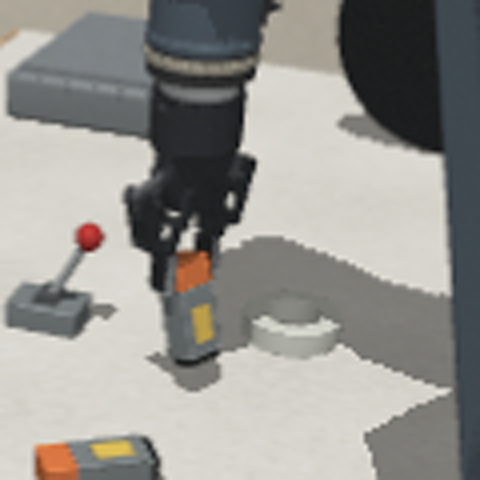

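Call:
{"method": "send_rows", "body": {"steps": [[[0,0,0,0],[0,0,0,0],[0,0,-6,0],[0,0,-10,0],[0,0,-10,0]]], "claw": 3.8}}

```text
time_s: 14.08
position: [0.4419, -0.2512, 0.2069]
tool_rot: [0.002, 0.227, 0.974, -0.001]
contact_force: [0.8, -0.4, -2.9]
finger_gap: 0.479
gripper_force: 62.0
```

Run:
```python
from h import *
T=cam('top');S=cam('side')
s=manip.sense();p=s['position'];print(p,s['finger_gap'],s['gripper_force'])
caplab(); 
q=proj(S,[p+[0,0,.01],p-[0,0,.03],p-[0,0,.06]]);print(q.round(1).tolist())
th=-1.394;u=np.array([np.cos(th),np.sin(th)]);v=np.array([-u[1],u[0]])
for n,C,roi in(("T",T,(283,140,365,200)),("S",S,(262,180,318,235))):
  for ce,a,sel in blobs(mask(C,(0,0,0),(180,255,80),roi),300):
    P=plane(C,np.argwhere(sel)[:,::-1],.048)[:,:2]
    print(n,ce,a,[np.percentile(P@w,[0,.5,1,99,99.5,100]).round(4).tolist() for w in(u,v)])
print("cover grip TCP in uv",np.array([.5947,.0055])@u,np.array([.5947,.0055])@v)
```

```text
[ 0.44048719 -0.25033897  0.20365814] 0.473413425488403 62.01132416725159
cap [370.3 129.3] 70 (366, 125, 9, 10)
cap [333.5 207.1] 117 (329, 201, 10, 14)
cap [329.2 272.7] 177 (323, 264, 13, 19)
lab [372.8 143.5] 40 (371, 139, 5, 10)
lab [347.9 201.7] 33 (343, 200, 10, 4)
lab [310.4 270. ] 68 (305, 267, 12, 7)
lab [375.  288.3] 691 (358, 271, 35, 36)
[[367.9, 126.8], [366.9, 138.3], [366.3, 146.7]]
T [322.50486548 169.2965083 ] 1747 [[0.0095, 0.0104, 0.0114, 0.1825, 0.1835, 0.1846], [0.5441, 0.5446, 0.5451, 0.626, 0.6264, 0.6268]]
S [289.53758542 207.65299924] 1317 [[-0.0513, -0.0501, -0.0491, 0.1783, 0.1799, 0.1815], [0.5291, 0.5304, 0.531, 0.6222, 0.6228, 0.6234]]
cover grip TCP in uv 0.09917963401320251 0.586397254595387
```

```bash
python3 -c "
from h import *
go(.6037,-.0448,.2,1.7476)"
```

```text
GO [-5.59, 25.65, 0.3] 0.936
```

Call:
{"method": "send_rows", "body": {"steps": [[[-1.1,5.1,0,0.18],[-2.2,10.2,0,0.36],[-3.3,15.3,0,0.54],[-4.4,20.4,0,0.72],[-5.6,25.6,0,0.9]]]}}

```text
time_s: 14.85
position: [0.6042, -0.044, 0.2024]
tool_rot: [-0.001, 0.63, 0.776, -0.001]
contact_force: [0.6, -1.2, -3.1]
finger_gap: 0.476
gripper_force: 62.1
```

Call:
{"method": "send_rows", "body": {"steps": [[[0,0,0,0.036],[0,0,0,0.036],[0,0,0,0.036]]]}}

```text
time_s: 15.22
position: [0.6033, -0.0463, 0.2037]
tool_rot: [-0.0, 0.642, 0.767, -0.0]
contact_force: [-0.3, 0.7, -3.3]
finger_gap: 0.479
gripper_force: 62.3
```

```bash
python3 -c "
from h import *
s=manip.sense();print(s['time_s'],s['position'],yaw(),s['finger_gap'],s['gripper_force'])
go(.6037,-.0448,.14,1.7476);caplab();packs()"
```

```text
15.225 [ 0.60326644 -0.04631967  0.20366339] 1.7478693887176986 0.47909054035372617 62.33338952064514
GO [0.14, 0.08, 6.37] 0.0
cap [293.5 144.5] 131 (287, 140, 14, 10)
cap [333.5 207.1] 117 (329, 201, 10, 14)
cap [329.2 272.7] 177 (323, 264, 13, 19)
lab [292.4 160.6] 61 (289, 156, 7, 10)
lab [347.9 201.7] 33 (343, 200, 10, 4)
lab [310.4 270. ] 68 (305, 267, 12, 7)
lab [375.  288.3] 691 (358, 271, 35, 36)
pack btn [0.39   0.2228] heading -2.59 rect -2.593 L 0.0454 cap (36.2, 24.3)
```

Call:
{"method": "send_rows", "body": {"steps": [[[0.1,0.1,3,0],[0.1,0.1,6,0],[0.1,0.1,6.3,0],[0.1,0.1,6.3,0]]]}}

```text
time_s: 15.82
position: [0.605, -0.0447, 0.1421]
tool_rot: [0.0, 0.642, 0.767, 0.0]
contact_force: [0.3, 0.1, -3.0]
finger_gap: 0.475
gripper_force: 62.4
```

Run:
```python
from h import *
S=cam('side');p=manip.sense()['position'];print(p)
caplab();n=np.array([-.176,.984,0])
L=p-[0,0,.0421]+.014*n;print('label expected',proj(S,[L, p+[0,0,.0025]+.014*n]).round(1).tolist())
cv2.imwrite('pics/t8.png',cv2.resize(S['pixels'][140:240,250:340],(540,600),interpolation=2)[:,:,::-1])
```

```text
[ 0.60532889 -0.04463696  0.14248579]
cap [293.  163.4] 122 (287, 159, 13, 10)
cap [333.5 207.1] 117 (329, 201, 10, 14)
cap [329.2 272.7] 177 (323, 264, 13, 19)
lab [292.  178.8] 63 (289, 174, 7, 11)
lab [347.9 201.7] 33 (343, 200, 10, 4)
lab [310.4 270. ] 68 (305, 267, 12, 7)
lab [375.  288.3] 693 (358, 271, 35, 36)
label expected [[292.9, 177.9], [292.6, 164.8]]
```

View pics/t8.png

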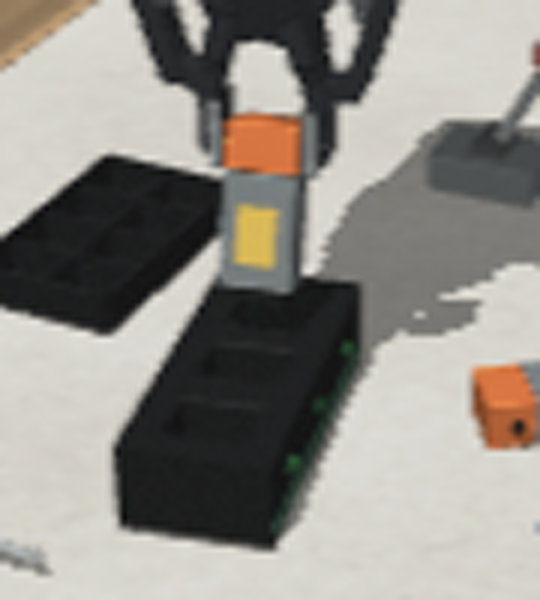

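Run:
```python
from h import *
S=cam('side');T=cam('top')
th=-1.394;u=np.array([np.cos(th),np.sin(th),0]);v=np.array([-u[1],u[0],0]);c=np.array([.5942,.0084,.048])
f=lambda P:((proj(S,P)-[250,140])*6).round(0).tolist()
print("corners",f([c-.088*u+.039*v,c-.088*u-.039*v,c+.088*u-.039*v,c+.088*u+.039*v]))
for k in(-1,0,1): print(k,f([c+.054*k*u+a*.0152*u+b*.0202*v for a,b in((-1,1),(-1,-1),(1,-1),(1,1))]))
p=manip.sense()['position'];print("foot",f([p-[0,0,.0715]-.014*u+b*.019*v for b in(1,-1)]))
g=cv2.cvtColor(S['pixels'],cv2.COLOR_RGB2GRAY)
for r in (200,201,202,209,210,211): print(r,g[r,275:312].tolist())
```

```text
corners [[109.0, 442.0], [268.0, 465.0], [359.0, 280.0], [218.0, 262.0]]
-1 [[160.0, 426.0], [240.0, 437.0], [258.0, 403.0], [179.0, 392.0]]
0 [[194.0, 367.0], [272.0, 377.0], [288.0, 346.0], [212.0, 336.0]]
1 [[225.0, 313.0], [300.0, 322.0], [315.0, 293.0], [242.0, 284.0]]
foot [[223.0, 273.0], [295.0, 282.0]]
200 [215, 179, 93, 34, 33, 32, 34, 31, 28, 23, 22, 26, 29, 29, 28, 29, 27, 28, 31, 28, 29, 29, 30, 31, 32, 34, 34, 33, 27, 21, 21, 20, 27, 46, 56, 100, 127]
201 [210, 159, 32, 32, 34, 34, 34, 30, 25, 22, 22, 27, 28, 29, 31, 30, 30, 27, 29, 29, 30, 29, 32, 33, 33, 33, 32, 31, 26, 20, 21, 22, 39, 47, 80, 114, 179]
202 [168, 61, 34, 32, 33, 35, 32, 31, 30, 27, 26, 28, 30, 30, 30, 30, 29, 28, 29, 28, 29, 30, 32, 33, 33, 34, 34, 28, 23, 21, 21, 28, 46, 57, 100, 129, 183]
209 [33, 34, 33, 28, 22, 26, 30, 28, 28, 29, 29, 27, 30, 29, 28, 28, 29, 31, 32, 32, 34, 32, 33, 31, 25, 22, 23, 22, 28, 46, 88, 122, 186, 218, 217, 216, 216]
210 [32, 31, 30, 26, 21, 24, 26, 29, 30, 28, 28, 29, 29, 30, 29, 29, 29, 30, 31, 32, 33, 33, 34, 28, 23, 21, 18, 21, 39, 50, 98, 183, 217, 218, 217, 216, 216]
211 [34, 30, 23, 21, 23, 24, 28, 29, 29, 29, 29, 30, 30, 29, 29, 29, 29, 32, 33, 33, 34, 32, 30, 27, 21, 19, 20, 29, 46, 72, 108, 183, 217, 217, 216, 215, 216]
```

Call:
{"method": "send_rows", "body": {"steps": [[[0,-0.2,0,0],[0,-0.2,1,0],[0,-0.2,1.8,0],[0,-0.2,1.8,0]]]}}

```text
time_s: 16.52
position: [0.6037, -0.0458, 0.1244]
tool_rot: [0.002, 0.642, 0.767, 0.0]
contact_force: [-3.6, -6.6, 19.9]
finger_gap: 0.476
gripper_force: 63.7
```

Call:
{"method": "send_rows", "body": {"steps": [[[0,0,0.5,0],[0,0,0.8,0],[0,0,0.8,0]]]}}

```text
time_s: 16.9
position: [0.6079, -0.0477, 0.1212]
tool_rot: [0.007, 0.643, 0.766, 0.002]
contact_force: [0.2, -18.9, 59.5]
finger_gap: 0.477
gripper_force: 64.5
```

Call:
{"method": "send_rows", "body": {"steps": [[[0,0,-0.8,0],[0,0,-0.8,0],[0,0,-0.8,0]]]}}

```text
time_s: 17.27
position: [0.6037, -0.045, 0.1236]
tool_rot: [0.001, 0.642, 0.767, 0.0]
contact_force: [1.9, -3.6, 13.9]
finger_gap: 0.477
gripper_force: 62.0
```

Run:
```python
from h import *
s=manip.sense();print(s['position'],s['contact_force'].round(1),s['ft_torque'].round(2))
S=cam('side');caplab()
p=s['position'];n=np.array([-.176,.984,0])
L=p-[0,0,.0421]+.014*n;print('label expected',proj(S,[L, p+[0,0,.0025]+.014*n]).round(1).tolist())
cv2.imwrite('pics/t9.png',cv2.resize(S['pixels'][140:220,260:330],(525,600),interpolation=2)[:,:,::-1])
```

```text
[ 0.60366367 -0.04501582  0.12358722] [ 1.9 -3.6 13.9] [-0.72 -0.39 -0.04]
cap [294.1 168.6] 128 (288, 164, 13, 10)
cap [333.5 207.1] 117 (329, 201, 10, 14)
cap [329.2 272.6] 176 (323, 264, 13, 19)
lab [293.9 183.8] 65 (291, 179, 7, 10)
lab [347.9 201.7] 33 (343, 200, 10, 4)
lab [310.4 270. ] 68 (305, 267, 12, 7)
lab [375.  288.3] 694 (358, 271, 35, 36)
label expected [[293.6, 183.3], [293.3, 170.4]]
```

View pics/t9.png

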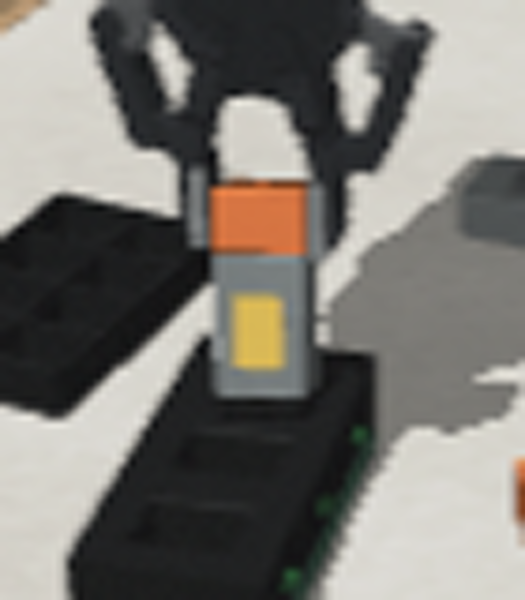

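Call:
{"method": "send_rows", "body": {"steps": [[[0,0,-2,0],[0,0,-2.5,0],[0,0,-2.5,0],[0,0,-2.5,0]]]}}

```text
time_s: 17.88
position: [0.6023, -0.0446, 0.1471]
tool_rot: [-0.001, 0.642, 0.767, -0.0]
contact_force: [0.1, -0.8, -2.9]
finger_gap: 0.475
gripper_force: 61.5
```

Call:
{"method": "send_rows", "body": {"steps": [[[0,0,0,0],[0.4,0,0,0],[-0.4,0,0,0],[0.4,0,0,0],[0,0,0,0]]], "claw": 4.37}}

```text
time_s: 18.5
position: [0.6027, -0.0442, 0.1481]
tool_rot: [-0.0, 0.642, 0.767, 0.0]
contact_force: [0.1, 1.5, -3.2]
finger_gap: 0.509
gripper_force: 4.9
```

```bash
cat >> h.py <<'E'
def held():
    """vertical length of label and cap-label distance in side px over the value for an upright pack at TCP"""
    S=cam("side");s=manip.sense();p=s["position"];psi=yaw();n=np.array([np.cos(psi),np.sin(psi),0])
    q=proj(S,[p-[0,0,.0421]+.014*n]);
    b=[x for x in blobs(mask(S,(19,110,60),(32,255,255)),12) if np.hypot(*(x[0]-q[0]))<12]
    if not b: print("no label");return
    ce,a,sel=b[0];ys,xs=np.nonzero(sel);cols=[(xs==k).sum() for k in np.unique(xs)]
    e=proj(S,[p+.014*n-[0,0,.0281],p+.014*n-[0,0,.0561]]);sd=np.cov(np.c_[xs,ys].T);L=np.sqrt(12*np.linalg.eigvalsh(sd)[1])
    print("label",ce.round(2),"exp",q[0].round(2),"len",L.round(2),"exp len",np.hypot(*(e[0]-e[1])).round(2),"gap",s["finger_gap"].round(3),"F",round(s["gripper_force"],1),s["contact_force"].round(1))
E
python3 -c "
from h import *
held()"
```

```text
Traceback (most recent call last):
  File "h.py", line 66, in held
    print("label",ce.round(2),"exp",q[0].round(2),"len",L.round(2),"exp len",np.hypot(*(e[0]-e[1])).round(2),"gap",s["finger_gap"].round(3),"F",round(s["gripper_force"],1),s["contact_force"].round(1))
                                                                                                                   ^^^^^^^^^^^^^^^^^^^^^
AttributeError: 'float' object has no attribute 'round'
```

```bash
sed -i 's/s\["finger_gap"\].round(3)/round(s["finger_gap"],3)/' h.py; python3 -c "
from h import *
held()"
```

```text
label [294.5 177. ] exp [293.66 176.36] len 9.03 exp len 8.12 gap 0.515 F 4.9 [-0.9 -0.  -3.4]
```

Call:
{"method": "send_rows", "body": {"steps": [[[0,0,0,0],[0.4,0,0,0],[-0.4,0,0,0],[0.4,0,0,0],[0,0,0,0]]], "claw": 4.38}}

```text
time_s: 19.23
position: [0.6027, -0.0442, 0.1481]
tool_rot: [-0.0, 0.642, 0.767, 0.0]
contact_force: [-0.3, 0.4, -3.4]
finger_gap: 0.51
gripper_force: 3.4
```

```bash
python3 -c "
from h import *
held()"
```

```text
label [294.44 177.93] exp [293.66 176.37] len 9.15 exp len 8.12 gap 0.508 F 3.4 [-1.1 -0.7 -3.4]
```

Call:
{"method": "send_rows", "body": {"steps": [[[0,0,0,0],[0,0,0,0],[0,0,-3,0],[0,0,-5,0],[0,0,-5,0]]], "claw": 3.8}}

```text
time_s: 19.9
position: [0.6036, -0.0448, 0.1994]
tool_rot: [0.001, 0.642, 0.767, 0.001]
contact_force: [0.7, -0.5, -3.4]
finger_gap: 0.474
gripper_force: 61.3
```

```bash
python3 -c "
from h import *
held();go(.51,-.17,.2,1.7476)"
```

```text
label [293.48 162.81] exp [293.16 161.57] len 9.77 exp len 8.5 gap 0.473 F 61.4 [-0.2 -0.4 -3.8]
GO [-10.7, -11.37, -0.2] -0.0
```

Call:
{"method": "send_rows", "body": {"steps": [[[-3.5,-3.8,0,0],[-7.2,-7.6,0,0],[-10.7,-11.4,0,0],[-10.7,-11.4,4,0],[-10.7,-11.4,8,0]]]}}

```text
time_s: 20.58
position: [0.5086, -0.1706, 0.1163]
tool_rot: [-0.0, 0.642, 0.766, -0.0]
contact_force: [0.5, -0.7, -4.3]
finger_gap: 0.475
gripper_force: 61.6
```

Call:
{"method": "send_rows", "body": {"steps": [[[0,0,2,0],[0,0,2.7,0],[0,0,2.7,0]]]}}

```text
time_s: 20.95
position: [0.5091, -0.17, 0.0908]
tool_rot: [-0.0, 0.642, 0.767, -0.0]
contact_force: [0.0, 0.1, -1.9]
finger_gap: 0.472
gripper_force: 61.7
```

```bash
python3 -c "
from h import *
print(manip.sense()['position']);held()"
```

```text
[ 0.50913844 -0.16995465  0.0908043 ]
label [337.48 181.84] exp [336.4  180.27] len 8.52 exp len 7.42 gap 0.473 F 61.7 [-0.1  0.8 -2.9]
```

Call:
{"method": "send_rows", "body": {"steps": [[[0,0,0.4,0],[0,0,0.7,0],[0,0,0.7,0]]]}}

```text
time_s: 21.38
position: [0.5093, -0.1701, 0.084]
tool_rot: [-0.0, 0.642, 0.767, -0.0]
contact_force: [-0.5, 0.2, -2.1]
finger_gap: 0.473
gripper_force: 61.7
```

Call:
{"method": "send_rows", "body": {"steps": [[[0,0,0.2,0],[0,0,0.3,0],[0,0,0.3,0]]]}}

```text
time_s: 21.75
position: [0.5098, -0.1703, 0.0819]
tool_rot: [0.001, 0.642, 0.767, 0.0]
contact_force: [-2.4, 0.3, 10.2]
finger_gap: 0.475
gripper_force: 62.3
```

Call:
{"method": "send_rows", "body": {"steps": [[[0,0,0.15,0],[0,0,0.3,0],[0,0,0.3,0]]]}}

```text
time_s: 22.12
position: [0.5109, -0.1712, 0.0812]
tool_rot: [0.003, 0.642, 0.767, 0.0]
contact_force: [-11.5, -1.8, 43.1]
finger_gap: 0.475
gripper_force: 64.0
```

Call:
{"method": "send_rows", "body": {"steps": [[[0,0,-0.3,0],[0,0,-0.3,0],[0,0,-0.3,0]]], "claw": 4.8}}

```text
time_s: 22.5
position: [0.5093, -0.1701, 0.0809]
tool_rot: [-0.0, 0.642, 0.767, -0.0]
contact_force: [-0.3, -0.8, 0.3]
finger_gap: 0.559
gripper_force: 0.4
```

```bash
python3 -c "
from h import *
print(manip.sense()['position']);held()"
```

```text
[ 0.5093182  -0.17009116  0.08089957]
label [337.45 184.74] exp [336.37 183.11] len 8.06 exp len 7.36 gap 0.561 F 0.3 [-0.6 -0.6  0.4]
```

Call:
{"method": "send_rows", "body": {"steps": [[[0,0,0.4,0],[0,0,0.9,0],[0,0,0.9,0],[0,0,0.9,0]]]}}

```text
time_s: 23.05
position: [0.5094, -0.17, 0.072]
tool_rot: [-0.0, 0.642, 0.767, -0.0]
contact_force: [-1.1, -0.2, -0.7]
finger_gap: 0.564
gripper_force: 0.2
```

Call:
{"method": "send_rows", "body": {"steps": [[[0,0,0,0],[0,0,0,0],[0,0,0,0],[0,0,0,0]]], "claw": 3.8}}

```text
time_s: 23.55
position: [0.5097, -0.1703, 0.0726]
tool_rot: [0.0, 0.642, 0.767, 0.0]
contact_force: [-3.2, 0.2, 6.8]
finger_gap: 0.485
gripper_force: 59.7
```

```bash
python3 -c "
from h import *
print(manip.sense()['position']);held()"
```

```text
[ 0.50966586 -0.17025809  0.07263722]
label [337.  184.5] exp [336.2  185.21] len 8.04 exp len 7.31 gap 0.475 F 59.7 [-1.8 -0.5  5.5]
```

Run:
```python
from h import *
S=cam('side');p=manip.sense()['position'];psi=yaw();n=np.array([np.cos(psi),np.sin(psi),0])
for z in(.0335,.0345,.0355):
    L=plane(S,[[337.2,184.55]],z)[0]-.014*n; d=L-p; print(z,L.round(4),"along toolx",(d@n).round(4),"tooly",(d[0]*n[1]-d[1]*n[0]).round(4))
```

```text
0.0335 [ 0.5064 -0.1709  0.0335] along toolx -0.0 tooly -0.0032
0.0345 [ 0.5059 -0.1692  0.0345] along toolx 0.0017 tooly -0.0035
0.0355 [ 0.5053 -0.1676  0.0355] along toolx 0.0034 tooly -0.0038
```

Call:
{"method": "send_rows", "body": {"steps": [[[0,0,-5,0],[0,0,-9,0],[3.5,3.8,-9,0],[7.2,7.6,-9,0],[10.7,11.4,-9,0]]]}}

```text
time_s: 24.28
position: [0.6036, -0.0433, 0.1622]
tool_rot: [0.0, 0.642, 0.767, 0.0]
contact_force: [0.4, 0.1, -2.2]
finger_gap: 0.481
gripper_force: 61.3
```

Call:
{"method": "send_rows", "body": {"steps": [[[0,0,0,0],[0,0,0,0],[0,0,0,0]]]}}

```text
time_s: 24.65
position: [0.6024, -0.0455, 0.1622]
tool_rot: [-0.0, 0.642, 0.766, -0.0]
contact_force: [-0.8, -0.5, -3.3]
finger_gap: 0.477
gripper_force: 61.6
```

```bash
python3 -c "
from h import *
print(manip.sense()['position']);held();go(.6033,-.0448,.135,1.7476)"
```

```text
[ 0.60235445 -0.04547881  0.16215491]
label [294.58 171.85] exp [293.78 172.18] len 8.79 exp len 8.22 gap 0.48 F 61.6 [-0.2 -0.4 -3.1]
GO [0.06, 0.1, 2.73] -0.001
```

Call:
{"method": "send_rows", "body": {"steps": [[[0.05,0.17,2,0],[0.05,0.17,3.5,0],[0.05,0.17,3.7,0],[0.05,0.17,3.7,0]]]}}

```text
time_s: 25.2
position: [0.6044, -0.0441, 0.1254]
tool_rot: [0.0, 0.642, 0.767, 0.0]
contact_force: [0.4, -0.2, -2.5]
finger_gap: 0.478
gripper_force: 61.6
```

Call:
{"method": "send_rows", "body": {"steps": [[[0,0,0.3,0],[0,0,0.7,0],[0,0,0.7,0],[0,0,0.7,0]]]}}

```text
time_s: 25.7
position: [0.6044, -0.0439, 0.1182]
tool_rot: [0.0, 0.642, 0.767, 0.0]
contact_force: [0.7, -0.1, -3.4]
finger_gap: 0.473
gripper_force: 61.6
```

Call:
{"method": "send_rows", "body": {"steps": [[[0,0,0.3,0],[0,0,0.3,0],[0,0,0.3,0]]]}}

```text
time_s: 26.08
position: [0.6044, -0.0439, 0.1151]
tool_rot: [-0.0, 0.642, 0.767, -0.0]
contact_force: [-0.0, -0.2, -4.0]
finger_gap: 0.475
gripper_force: 61.6
```

Call:
{"method": "send_rows", "body": {"steps": [[[0,0,0.2,0],[0,0,0.3,0],[0,0,0.3,0]]]}}

```text
time_s: 26.45
position: [0.6052, -0.0448, 0.1138]
tool_rot: [0.002, 0.642, 0.767, 0.0]
contact_force: [-5.3, -4.4, 17.2]
finger_gap: 0.472
gripper_force: 62.4
```

```bash
python3 -c "
from h import *
s=manip.sense();print(s['position'],s['ft_torque'].round(2));held()"
```

```text
[ 0.60517866 -0.04475475  0.11382761] [-1.04  1.02  0.08]
label [293.76 185.58] exp [293.23 186.01] len 8.15 exp len 7.86 gap 0.483 F 62.4 [-5.  -5.4 19.6]
```

Call:
{"method": "send_rows", "body": {"steps": [[[0,0.12,0,0],[0,0.12,0,0]]]}}

```text
time_s: 26.75
position: [0.6059, -0.0447, 0.1138]
tool_rot: [0.001, 0.642, 0.767, -0.0]
contact_force: [-7.5, -6.0, 20.1]
finger_gap: 0.482
gripper_force: 62.2
```

Call:
{"method": "send_rows", "body": {"steps": [[[0,-0.24,0,0],[0,-0.24,0,0]]]}}

```text
time_s: 27.0
position: [0.6044, -0.0448, 0.1139]
tool_rot: [0.002, 0.642, 0.767, 0.001]
contact_force: [-0.5, -3.2, 14.7]
finger_gap: 0.476
gripper_force: 62.6
```

Call:
{"method": "send_rows", "body": {"steps": [[[0.15,0.12,0,0],[0.15,0.12,0,0]]]}}

```text
time_s: 27.25
position: [0.6049, -0.0433, 0.114]
tool_rot: [0.002, 0.642, 0.767, 0.0]
contact_force: [-6.2, -6.6, 20.4]
finger_gap: 0.476
gripper_force: 62.5
```

Call:
{"method": "send_rows", "body": {"steps": [[[-0.3,0,0,0],[-0.3,0,0,0]]]}}

```text
time_s: 27.5
position: [0.6054, -0.0462, 0.1136]
tool_rot: [0.001, 0.642, 0.767, 0.0]
contact_force: [-4.5, -4.8, 15.7]
finger_gap: 0.482
gripper_force: 62.3
```

```bash
python3 -c "
from h import *
s=manip.sense();print(s['position'],s['ft_torque'].round(2));held()"
```

```text
[ 0.60537874 -0.04624632  0.11360653] [-0.83  0.91  0.05]
label [293.87 185.37] exp [293.38 185.83] len 8.53 exp len 7.86 gap 0.482 F 62.3 [-2.9 -4.  14.6]
```

Call:
{"method": "send_rows", "body": {"steps": [[[0,-0.15,0,0],[0,-0.15,0,0]]]}}

```text
time_s: 27.8
position: [0.6044, -0.0461, 0.1137]
tool_rot: [0.002, 0.642, 0.767, 0.001]
contact_force: [0.2, -3.3, 11.7]
finger_gap: 0.479
gripper_force: 62.5
```

Call:
{"method": "send_rows", "body": {"steps": [[[-0.15,0,0,0],[-0.15,0,0,0]]]}}

```text
time_s: 28.05
position: [0.6047, -0.0475, 0.1135]
tool_rot: [0.001, 0.642, 0.767, 0.001]
contact_force: [0.4, -2.2, 9.0]
finger_gap: 0.477
gripper_force: 62.4
```

Call:
{"method": "send_rows", "body": {"steps": [[[0,-0.12,0,0],[0,-0.12,0,0]]]}}

```text
time_s: 28.3
position: [0.604, -0.0474, 0.1135]
tool_rot: [0.002, 0.642, 0.767, 0.001]
contact_force: [5.4, -0.3, 6.5]
finger_gap: 0.481
gripper_force: 62.5
```

```bash
python3 -c "
from h import *
s=manip.sense();print(s['position'],s['ft_torque'].round(2));held()"
```

```text
[ 0.60399756 -0.04744349  0.1135409 ] [ 0.09 -1.28 -0.1 ]
label [294.35 185.25] exp [293.95 185.76] len 8.59 exp len 7.85 gap 0.485 F 62.5 [ 4.8 -0.8  7.4]
```

Call:
{"method": "send_rows", "body": {"steps": [[[-0.1,0.08,0,0],[-0.1,0.08,0.1,0],[-0.1,0.08,0.1,0]]]}}

```text
time_s: 28.72
position: [0.605, -0.0487, 0.113]
tool_rot: [0.002, 0.642, 0.767, 0.001]
contact_force: [1.6, -3.3, 14.8]
finger_gap: 0.479
gripper_force: 62.7
```

Call:
{"method": "send_rows", "body": {"steps": [[[-0.1,0,0,0],[-0.1,0,0,0]]]}}

```text
time_s: 28.98
position: [0.6051, -0.0496, 0.1129]
tool_rot: [0.002, 0.642, 0.767, 0.001]
contact_force: [4.0, -1.8, 12.7]
finger_gap: 0.479
gripper_force: 62.6
```

```bash
python3 -c "
from h import *
s=manip.sense();print(s['position'],s['ft_torque'].round(2));held()"
```

```text
[ 0.60513826 -0.04956472  0.11289877] [-0.24 -0.57 -0.  ]
label [294.33 184.95] exp [293.95 185.57] len 9.12 exp len 7.84 gap 0.474 F 62.6 [ 2.6 -2.3 12.1]
```

Call:
{"method": "send_rows", "body": {"steps": [[[0,0,-2,0],[0,0,-5,0],[0,0,-5,0]]]}}

```text
time_s: 29.4
position: [0.6046, -0.0493, 0.163]
tool_rot: [0.001, 0.642, 0.767, 0.001]
contact_force: [0.5, -1.3, -3.6]
finger_gap: 0.474
gripper_force: 61.7
```

Call:
{"method": "send_rows", "body": {"steps": [[[-3.4,-3.8,0,0],[-6.8,-7.6,0,0],[-10.2,-11.4,0,0],[-10.2,-11.4,4,0],[-10.2,-11.4,8,0]]]}}

```text
time_s: 30.02
position: [0.5085, -0.1702, 0.0794]
tool_rot: [0.0, 0.642, 0.766, 0.0]
contact_force: [0.4, -0.2, -2.4]
finger_gap: 0.478
gripper_force: 62.0
```

Call:
{"method": "send_rows", "body": {"steps": [[[0,0,0.5,0],[0,0,0.5,0],[0,0,0.5,0]]]}}

```text
time_s: 30.4
position: [0.51, -0.1698, 0.0774]
tool_rot: [0.001, 0.642, 0.767, 0.0]
contact_force: [1.2, -0.1, -2.7]
finger_gap: 0.478
gripper_force: 62.1
```

```bash
python3 -c "
from h import *
s=manip.sense();print(s['position'],s['contact_force'].round(1),s['ft_torque'].round(2));held();go(.51,-.17,.0726,1.7476)"
```

```text
[ 0.51004192 -0.16980008  0.07743772] [ 1.2 -0.1 -2.7] [ 0.01 -0.06  0.01]
label [336.5 183.5] exp [336.1 184. ] len 8.02 exp len 7.34 gap 0.479 F 62.1 [ 0.8  0.6 -3.6]
GO [-0.02, -0.01, 0.48] 0.0
```

Call:
{"method": "send_rows", "body": {"steps": [[[0,0,0.35,0],[0,0,0.35,0]]]}}

```text
time_s: 30.7
position: [0.5094, -0.1696, 0.0728]
tool_rot: [0.0, 0.642, 0.767, 0.0]
contact_force: [0.4, 0.6, -1.6]
finger_gap: 0.475
gripper_force: 62.1
```

Call:
{"method": "send_rows", "body": {"steps": [[[0,0,0,0],[0,0,0,0],[0,0,0.1,0],[0,0,0.1,0]]], "claw": 4.8}}

```text
time_s: 31.2
position: [0.5091, -0.1697, 0.0716]
tool_rot: [-0.0, 0.642, 0.767, -0.0]
contact_force: [-0.8, 0.4, 1.3]
finger_gap: 0.56
gripper_force: 0.2
```

Call:
{"method": "send_rows", "body": {"steps": [[[0,0,0,0],[0,0,0,0],[0,0,0,0],[0,0,0,0]]], "claw": 3.8}}

```text
time_s: 31.7
position: [0.5093, -0.1698, 0.0721]
tool_rot: [0.0, 0.642, 0.767, 0.0]
contact_force: [-2.3, -0.2, 7.3]
finger_gap: 0.483
gripper_force: 59.5
```

Call:
{"method": "send_rows", "body": {"steps": [[[0,0,-5,0],[0,0,-9,0],[3.5,3.8,-9,0],[7.1,7.6,-9,0],[10.5,11.4,-9,0]]]}}

```text
time_s: 32.33
position: [0.6036, -0.0448, 0.1615]
tool_rot: [-0.0, 0.642, 0.767, -0.0]
contact_force: [-0.2, -0.9, -3.1]
finger_gap: 0.482
gripper_force: 61.2
```

Call:
{"method": "send_rows", "body": {"steps": [[[0,0,0,0],[0,0,0,0],[0,0,0,0]]]}}

```text
time_s: 32.7
position: [0.6024, -0.047, 0.1616]
tool_rot: [-0.0, 0.642, 0.766, -0.0]
contact_force: [0.3, -0.1, -3.2]
finger_gap: 0.481
gripper_force: 61.5
```

```bash
python3 -c "
from h import *
print(manip.sense()['position']);held();go(.6034,-.0459,.125,1.7476)"
```

```text
[ 0.60239031 -0.0469969   0.16162781]
label [294.46 171.15] exp [293.99 172.12] len 8.77 exp len 8.21 gap 0.483 F 61.5 [-0.5 -1.1 -3.1]
GO [0.1, 0.12, 3.67] -0.001
```

Call:
{"method": "send_rows", "body": {"steps": [[[0.1,0.08,2.5,0],[0.1,0.08,4,0],[0.1,0.08,4.4,0],[0.1,0.08,4.4,0],[0.1,0.08,4.4,0]]]}}

```text
time_s: 33.38
position: [0.6038, -0.0452, 0.1182]
tool_rot: [0.0, 0.642, 0.767, 0.0]
contact_force: [0.5, 0.4, -3.0]
finger_gap: 0.481
gripper_force: 61.9
```

Call:
{"method": "send_rows", "body": {"steps": [[[0,0,0.25,0],[0,0,0.5,0],[0,0,0.5,0]]]}}

```text
time_s: 33.75
position: [0.604, -0.0455, 0.1134]
tool_rot: [0.001, 0.642, 0.767, 0.0]
contact_force: [-1.5, -3.1, 7.9]
finger_gap: 0.478
gripper_force: 62.4
```

```bash
python3 -c "
from h import *
s=manip.sense();print(s['position'],s['contact_force'].round(1),s['ft_torque'].round(2));held()
th=-1.394;u=np.array([np.cos(th),np.sin(th)]);p=s['position'][:2];print('u,v',p@u,p[0]*-u[1]+p[1]*u[0])"
```

```text
[ 0.60401754 -0.04549206  0.11343207] [-1.5 -3.1  7.9] [-0.48  0.36 -0.04]
label [294.38 185.34] exp [293.67 186.09] len 8.39 exp len 7.86 gap 0.477 F 62.4 [-1.7 -2.2  6.8]
u,v 0.15101558284044078 0.5866012345501743
```

Call:
{"method": "send_rows", "body": {"steps": [[[0,0,-0.2,0],[-0.12,0,-0.2,0],[-0.12,0,-0.2,0],[-0.12,0,0.1,0],[-0.12,0,0.1,0]]]}}

```text
time_s: 34.42
position: [0.6046, -0.0465, 0.1127]
tool_rot: [0.001, 0.642, 0.767, 0.001]
contact_force: [0.3, -0.6, 11.2]
finger_gap: 0.479
gripper_force: 62.2
```

```bash
cat >> h.py <<'E'
def con():
    s=manip.sense();F=s['contact_force'];t=s['ft_torque'];th=-1.394;u=np.array([np.cos(th),np.sin(th)]);v=np.array([-u[1],u[0]]);p=s['position']
    print("pos",p.round(4),"u,v",(p[:2]@u).round(4),(p[:2]@v).round(4),"F",F.round(1),"T",t.round(2))
    fz=F[2]+3.2
    for h in(.22,.25,.28):
        r=np.array([-(t[1]+.06+h*F[0])/fz,(t[0]-h*F[1])/fz]);print(h,"contact u,v mm",(r@u*1000).round(1),(r@v*1000).round(1))
    held()
E
python3 -c "
from h import *
con()"
```

```text
pos [ 0.6046 -0.0465  0.1127] u,v 0.1521 0.587 F [ 0.3 -0.6 11.2] T [-0.31  0.46 -0.03]
0.22 contact u,v mm 4.5 -41.4
0.25 contact u,v mm 3.2 -41.7
0.28 contact u,v mm 1.8 -42.0
label [294.5 185.5] exp [293.67 186.11] len 8.02 exp len 7.85 gap 0.477 F 62.2 [-0.  -0.7 11.4]
```

Call:
{"method": "send_rows", "body": {"steps": [[[0,0,-0.2,0],[0,0.1,-0.2,0],[0,0.1,-0.2,0],[0,0.1,0,0],[0,0.1,0,0]]]}}

```text
time_s: 35.1
position: [0.6053, -0.0463, 0.1123]
tool_rot: [0.001, 0.642, 0.767, 0.0]
contact_force: [-0.5, -1.4, 8.0]
finger_gap: 0.478
gripper_force: 62.1
```

```bash
python3 -c "
from h import *
con()"
```

```text
pos [ 0.6053 -0.0463  0.1123] u,v 0.1521 0.5877 F [-0.5 -1.4  8. ] T [-0.31  0.27  0.04]
0.22 contact u,v mm -3.1 -19.7
0.25 contact u,v mm -6.5 -17.7
0.28 contact u,v mm -9.9 -15.8
label [294.18 185.41] exp [293.44 186.19] len 8.1 exp len 7.85 gap 0.475 F 62.1 [-0.8 -0.8  7.7]
```

Call:
{"method": "send_rows", "body": {"steps": [[[0,0,-0.2,0],[-0.1,0,-0.2,0],[-0.1,0,-0.2,0],[-0.1,0,0,0],[-0.1,0,0,0]]]}}

```text
time_s: 35.78
position: [0.6055, -0.0473, 0.1123]
tool_rot: [0.001, 0.642, 0.767, 0.0]
contact_force: [0.9, -1.3, 8.2]
finger_gap: 0.48
gripper_force: 62.1
```

```bash
python3 -c "
from h import *
con()"
```

```text
pos [ 0.6055 -0.0473  0.1123] u,v 0.153 0.5877 F [ 0.9 -1.3  8.2] T [-0.33  0.29 -0.01]
0.22 contact u,v mm -5.1 -47.8
0.25 contact u,v mm -9.0 -49.5
0.28 contact u,v mm -12.8 -51.3
label [294.23 185.19] exp [293.54 186.03] len 8.59 exp len 7.84 gap 0.476 F 62.1 [ 0.5 -1.2  7.8]
```

Call:
{"method": "send_rows", "body": {"steps": [[[0,0,-0.2,0],[0,-0.1,-0.2,0],[0,-0.1,-0.2,0],[0,-0.1,0,0],[0,-0.1,0,0]]]}}

```text
time_s: 36.45
position: [0.6046, -0.0473, 0.1128]
tool_rot: [0.001, 0.642, 0.767, 0.001]
contact_force: [-2.0, -0.4, 13.6]
finger_gap: 0.475
gripper_force: 62.3
```

```bash
python3 -c "
from h import *
con()"
```

```text
pos [ 0.6046 -0.0473  0.1128] u,v 0.1529 0.5869 F [-2.  -0.4 13.6] T [ 0.02  0.67 -0.01]
0.22 contact u,v mm -9.7 -15.4
0.25 contact u,v mm -9.8 -11.7
0.28 contact u,v mm -9.9 -8.0
label [294.5 185.5] exp [293.77 185.96] len 8.02 exp len 7.85 gap 0.478 F 62.3 [-0.6  1.3 12.9]
```

Call:
{"method": "send_rows", "body": {"steps": [[[0,0,-0.2,0],[0.05,0.2,-0.2,0],[0.05,0.2,-0.2,0],[0.05,0.2,0,0],[0.05,0.2,0,0]]]}}

```text
time_s: 37.12
position: [0.6057, -0.0464, 0.1113]
tool_rot: [-0.0, 0.642, 0.767, -0.0]
contact_force: [1.0, -0.0, -3.9]
finger_gap: 0.473
gripper_force: 62.1
```

```bash
python3 -c "
from h import *
con()"
```

```text
pos [ 0.6057 -0.0464  0.1113] u,v 0.1522 0.5881 F [ 1.  -0.  -3.9] T [ 0.12 -0.4  -0.09]
0.22 contact u,v mm 156.0 -200.7
0.25 contact u,v mm 165.1 -158.8
0.28 contact u,v mm 174.2 -117.0
label [293.7  185.94] exp [293.33 186.42] len 8.87 exp len 7.84 gap 0.485 F 62.1 [ 1.3  0.5 -4.6]
```

Call:
{"method": "send_rows", "body": {"steps": [[[0,0,-0.2,0],[0,0.1,-0.2,0],[0,0.1,-0.2,0],[0,0.1,0.05,0],[0,0.1,0.05,0]]]}}

```text
time_s: 37.8
position: [0.6066, -0.0462, 0.1111]
tool_rot: [-0.0, 0.642, 0.767, -0.0]
contact_force: [0.1, -0.1, 0.1]
finger_gap: 0.479
gripper_force: 62.6
```

```bash
python3 -c "
from h import *
con()"
```

```text
pos [ 0.6066 -0.0462  0.1111] u,v 0.1522 0.5891 F [ 0.1 -0.1  0.1] T [-0.03  0.21 -0.11]
0.22 contact u,v mm -13.3 -87.2
0.25 contact u,v mm -14.2 -87.8
0.28 contact u,v mm -15.2 -88.4
label [293.58 185.85] exp [293.04 186.46] len 8.79 exp len 7.84 gap 0.476 F 62.6 [-0.2 -0.3 -0.5]
```

Call:
{"method": "send_rows", "body": {"steps": [[[0,-0.05,0.2,0],[0,-0.05,0.4,0],[0,-0.05,0.4,0]]]}}

```text
time_s: 38.22
position: [0.6062, -0.0463, 0.1069]
tool_rot: [-0.0, 0.642, 0.767, -0.0]
contact_force: [0.1, 0.4, -2.4]
finger_gap: 0.479
gripper_force: 62.7
```

Call:
{"method": "send_rows", "body": {"steps": [[[0,0,0.3,0],[0,0,0.6,0],[0,0,0.6,0]]]}}

```text
time_s: 38.6
position: [0.6062, -0.0463, 0.1008]
tool_rot: [-0.0, 0.642, 0.767, -0.0]
contact_force: [-0.1, 0.7, -1.8]
finger_gap: 0.482
gripper_force: 62.8
```

```bash
python3 -c "
from h import *
con()"
```

```text
pos [ 0.6062 -0.0463  0.1008] u,v 0.1522 0.5886 F [-0.1  0.7 -1.8] T [ 0.07 -0.14 -0.13]
0.22 contact u,v mm 76.0 66.6
0.25 contact u,v mm 91.8 66.9
0.28 contact u,v mm 107.5 67.3
label [293.63 188.83] exp [293.28 189.36] len 8.72 exp len 7.77 gap 0.479 F 62.8 [ 0.7  0.3 -2.6]
```

Call:
{"method": "send_rows", "body": {"steps": [[[0,0,0.5,0],[0,0,1,0],[0,0,1.2,0],[0,0,1.25,0],[0,0,1.25,0]]]}}

```text
time_s: 39.28
position: [0.6061, -0.0463, 0.0886]
tool_rot: [-0.0, 0.642, 0.767, 0.0]
contact_force: [-3.2, -0.2, 4.4]
finger_gap: 0.475
gripper_force: 63.3
```

Call:
{"method": "send_rows", "body": {"steps": [[[0,0,0.05,0],[0,0,0.1,0],[0,0,0.1,0]]]}}

```text
time_s: 39.65
position: [0.6063, -0.0463, 0.0881]
tool_rot: [0.0, 0.642, 0.767, 0.0]
contact_force: [-5.6, 1.5, 12.7]
finger_gap: 0.48
gripper_force: 63.7
```

Call:
{"method": "send_rows", "body": {"steps": [[[0,0,0,0],[0,0,0,0],[0,0,0,0]]], "claw": 5.2}}

```text
time_s: 40.02
position: [0.6062, -0.0464, 0.0874]
tool_rot: [-0.0, 0.642, 0.767, -0.0]
contact_force: [0.1, 0.1, -0.2]
finger_gap: 0.611
gripper_force: 0.0
```

Call:
{"method": "send_rows", "body": {"steps": [[[0,0,-3,0],[0,0,-8,0],[0,0,-8,0],[0,0,-8,0]]], "claw": 6}}

```text
time_s: 40.52
position: [0.6062, -0.0463, 0.1672]
tool_rot: [-0.0, 0.642, 0.767, -0.0]
contact_force: [-0.4, -0.7, 0.4]
finger_gap: 0.7
gripper_force: 0.0
```

Run:
```python
from h import *
print(manip.sense()['position']);caplab();packs()
S=cam('side');u=np.array([.1759,-.9844,0]);v=np.array([.9844,.1759,0])
c=u*.1522+v*.5884
# seated: cap top z .108, near-face points
print(proj(S,[c-.014*u+[0,0,.108-.0125],c-.014*u+[0,0,.0505]]).round(1).tolist())
go(.475-.0015,-.0563,.15,.63+np.pi);go(.475-.0015,-.0563,.15,.63)
```

```text
[ 0.60619133 -0.04630865  0.16718739]
cap [294.7 177.5] 143 (288, 172, 14, 12)
cap [333.5 207.1] 117 (329, 201, 10, 14)
cap [320.  274.7] 167 (314, 267, 12, 18)
lab [294.3 190.9] 32 (291, 189, 7, 5)
lab [347.9 201.7] 33 (343, 200, 10, 4)
lab [300.8 273. ] 72 (295, 270, 13, 7)
lab [375.  288.3] 692 (358, 271, 35, 36)
pack btn [0.4068 0.2401] heading -2.571 rect -2.593 L 0.0455 cap (34.8, 24.4)
[[293.0, 179.0], [293.4, 191.6]]
GO [1.34, -13.18, 1.67] -2.024
GO [1.34, -13.18, 1.67] 1.118
```

Call:
{"method": "send_rows", "body": {"steps": [[[0.5,-4.3,0,0.18],[0.9,-8.6,0,0.37],[1.35,-13,2,0.55],[1.35,-13,4,0.74],[1.35,-13,6.7,0.92]]]}}

```text
time_s: 41.3
position: [0.4754, -0.0559, 0.0999]
tool_rot: [0.0, 0.917, 0.399, 0.0]
contact_force: [0.6, 0.4, 0.4]
finger_gap: 0.704
gripper_force: 0.0
```

```bash
python3 -c "
from h import *
print(manip.sense()['position']);go(.476,-.0557,.10,.631)"
```

```text
[ 0.47543055 -0.05594327  0.09993459]
GO [0.06, 0.03, -0.01] 0.19
```

Call:
{"method": "send_rows", "body": {"steps": [[[0,0,0,0.18],[0,0,0,0.19],[0,0,4,0.19],[0,0,6,0.19],[0,0,6,0.19]]]}}

```text
time_s: 41.92
position: [0.4749, -0.0558, 0.0396]
tool_rot: [-0.001, 0.949, 0.315, -0.001]
contact_force: [-0.1, -0.4, 0.8]
finger_gap: 0.703
gripper_force: 0.0
```

```bash
python3 -c "
from h import *
print(manip.sense()['position']);go(.476,-.0557,.013,.631);caplab()"
```

```text
[ 0.47485116 -0.05580897  0.03959948]
GO [0.1, 0.06, 2.66] 0.01
cap [294.7 177.5] 143 (288, 172, 14, 12)
cap [332.6 207.6] 87 (329, 201, 10, 14)
cap [320.  274.7] 167 (314, 267, 12, 18)
lab [294.3 190.9] 32 (291, 189, 7, 5)
lab [347.9 201.7] 33 (343, 200, 10, 4)
lab [300.8 273. ] 72 (295, 270, 13, 7)
lab [375.  288.3] 694 (358, 271, 35, 36)
```

Grip, lift 10 cm, slacken in steps while it hangs above a clear patch.

Call:
{"method": "send_rows", "body": {"steps": [[[0.1,0,1.5,0.01],[0.1,0,2.5,0.01],[0.1,0,2.6,0.01],[0.1,0,2.6,0.01]]]}}

```text
time_s: 42.48
position: [0.4767, -0.0553, 0.0147]
tool_rot: [-0.0, 0.951, 0.309, -0.0]
contact_force: [0.1, -0.7, 0.4]
finger_gap: 0.707
gripper_force: 0.0
```

Call:
{"method": "send_rows", "body": {"steps": [[[0,0,0,0],[0,0,0,0],[0,0,0,0],[0,0,0,0]]], "claw": 3.8}}

```text
time_s: 42.98
position: [0.477, -0.0553, 0.0154]
tool_rot: [0.0, 0.951, 0.309, 0.0]
contact_force: [-4.8, 0.8, 12.5]
finger_gap: 0.481
gripper_force: 58.9
```

Call:
{"method": "send_rows", "body": {"steps": [[[0,0,-4,0],[0,0,-9,0],[0,0,-9,0],[0,0,-9,0]]]}}

```text
time_s: 43.48
position: [0.4764, -0.0553, 0.1041]
tool_rot: [-0.0, 0.951, 0.309, -0.0]
contact_force: [1.1, -0.1, -2.7]
finger_gap: 0.477
gripper_force: 60.9
```

Call:
{"method": "send_rows", "body": {"steps": [[[0,0,0,0],[0,0,0,0],[0,0,0,0]]], "claw": 4.3}}

```text
time_s: 43.85
position: [0.4764, -0.0553, 0.1041]
tool_rot: [-0.0, 0.951, 0.309, -0.0]
contact_force: [-0.2, 0.2, -1.7]
finger_gap: 0.506
gripper_force: 17.2
```

Call:
{"method": "send_rows", "body": {"steps": [[[0,0,0,0],[0,0,0,0],[0,0,0,0],[0,0,0,0]]], "claw": 4.34}}

```text
time_s: 44.35
position: [0.4767, -0.0553, 0.1046]
tool_rot: [0.0, 0.951, 0.309, 0.0]
contact_force: [-0.6, -0.3, -2.4]
finger_gap: 0.508
gripper_force: 9.7
```

Call:
{"method": "send_rows", "body": {"steps": [[[0,0,0,0],[0,0,0,0],[0,0,0,0],[0,0,0,0]]], "claw": 4.36}}

```text
time_s: 44.85
position: [0.4767, -0.0553, 0.1046]
tool_rot: [-0.0, 0.951, 0.309, -0.0]
contact_force: [0.4, -1.0, -3.1]
finger_gap: 0.511
gripper_force: 6.4
```

```bash
python3 -c "
from h import *
s=manip.sense();print(s['position'],s['joints'].round(2));caplab()
p=s['position'];S=cam('side');print(proj(S,[p,p-[0,0,.04],p-[0,0,.075]]).round(1).tolist())
cv2.imwrite('pics/u1.png',cv2.resize(S['pixels'][140:240,270:380],(660,600),interpolation=2)[:,:,::-1])"
```

```text
[ 0.47671047 -0.05530455  0.10461171] [-0.12  0.25 -0.36  0.97  0.    2.4 ]
cap [294.7 177.5] 144 (288, 172, 14, 12)
cap [331.7 180.5] 47 (330, 175, 5, 13)
cap [320.  274.7] 167 (314, 267, 12, 18)
lab [294.3 190.9] 32 (291, 189, 7, 5)
lab [300.8 273. ] 72 (295, 270, 13, 7)
lab [375.  288.3] 692 (358, 271, 35, 36)
[[334.7, 181.4], [334.3, 192.9], [333.9, 202.6]]
```

View pics/u1.png

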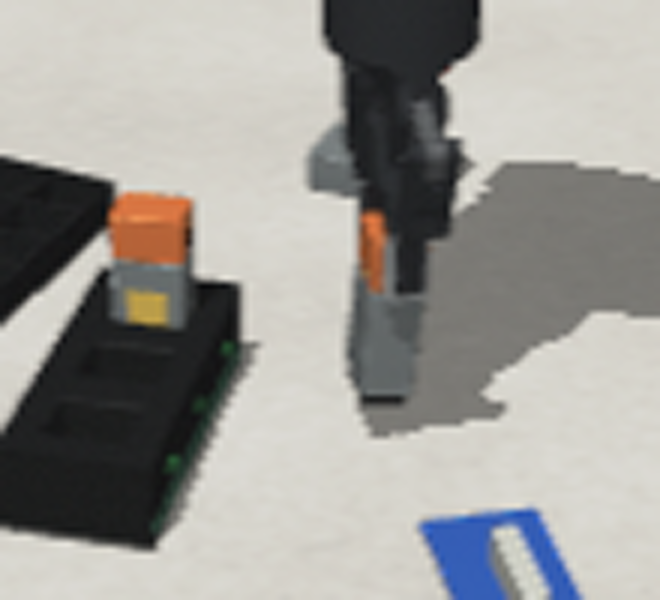

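Call:
{"method": "send_rows", "body": {"steps": [[[0,0,0,0],[0,0,0,0],[0,0,-2,-0.18],[0,0,-2,-0.37],[0,0,-2,-0.55]]], "claw": 3.8}}

```text
time_s: 45.58
position: [0.4769, -0.0553, 0.1248]
tool_rot: [0.0, 0.83, 0.558, 0.0]
contact_force: [0.3, 0.5, -3.1]
finger_gap: 0.476
gripper_force: 61.1
```

Call:
{"method": "send_rows", "body": {"steps": [[[0,0,0,-0.18],[0,0,0,-0.37],[0,0,0,-0.55],[0,0,2,-0.566],[0,0,4.2,-0.566]]]}}

```text
time_s: 46.2
position: [0.477, -0.0554, 0.0823]
tool_rot: [0.0, 0.643, 0.766, 0.0]
contact_force: [-0.7, 0.2, -2.3]
finger_gap: 0.476
gripper_force: 61.1
```

Call:
{"method": "send_rows", "body": {"steps": [[[0,0,0,0],[0,0,0,0]]]}}

```text
time_s: 46.45
position: [0.4767, -0.0553, 0.0828]
tool_rot: [-0.0, 0.643, 0.765, -0.0]
contact_force: [0.0, -0.1, -2.4]
finger_gap: 0.476
gripper_force: 61.5
```

Call:
{"method": "send_rows", "body": {"steps": [[[0,0,0.2,0],[0,0,0.3,0],[0,0,0.3,0]]]}}

```text
time_s: 46.82
position: [0.4772, -0.0554, 0.0804]
tool_rot: [0.001, 0.643, 0.765, 0.0]
contact_force: [-3.0, 1.4, 9.3]
finger_gap: 0.476
gripper_force: 62.2
```

```bash
python3 -c "
from h import *
con();print(yaw())"
```

```text
pos [ 0.4772 -0.0554  0.0804] u,v 0.1384 0.4601 F [-3.   1.4  9.3] T [ 0.05  0.58 -0.03]
0.22 contact u,v mm 20.8 -1.9
0.25 contact u,v mm 25.5 4.6
0.28 contact u,v mm 30.1 11.1
no label
1.743558237678665
```

Call:
{"method": "send_rows", "body": {"steps": [[[0,0,0,0],[0,0,0,0],[0,0,0.5,0],[0,0,0.8,0],[0,0,0.8,0]]], "claw": 4.8}}

```text
time_s: 47.5
position: [0.4764, -0.0553, 0.0712]
tool_rot: [-0.0, 0.643, 0.765, -0.0]
contact_force: [-0.5, -0.3, -0.4]
finger_gap: 0.559
gripper_force: 0.0
```

Call:
{"method": "send_rows", "body": {"steps": [[[0,0,0,0],[0,0,0,0],[0,0,0,0],[0,0,0,0]]], "claw": 3.8}}

```text
time_s: 48.0
position: [0.4769, -0.0554, 0.0718]
tool_rot: [0.0, 0.643, 0.765, 0.0]
contact_force: [-0.2, -1.1, 6.0]
finger_gap: 0.477
gripper_force: 59.9
```

Call:
{"method": "send_rows", "body": {"steps": [[[0,0,-5,0],[0,0,-9,0],[1.3,4.3,-9,-0.004],[2.7,8.6,-9,-0.004],[4,12.9,-9,-0.004]]]}}

```text
time_s: 48.62
position: [0.5978, 0.0071, 0.1613]
tool_rot: [-0.0, 0.642, 0.767, -0.0]
contact_force: [0.2, -0.6, -2.8]
finger_gap: 0.479
gripper_force: 61.1
```

Call:
{"method": "send_rows", "body": {"steps": [[[0,0,0,0],[0,0,0,0],[0,0,0,0]]]}}

```text
time_s: 49.0
position: [0.5961, 0.0058, 0.1617]
tool_rot: [-0.0, 0.642, 0.767, -0.0]
contact_force: [0.0, -0.0, -2.2]
finger_gap: 0.478
gripper_force: 61.4
```

```bash
python3 -c "
from h import *
print(manip.sense()['position'],yaw());caplab();go(.5962,.0068,.125,1.7476)"
```

```text
[0.5961444  0.00580716 0.16168593] 1.747005906149563
cap [287.6 164.3] 168 (281, 158, 14, 14)
cap [298.8 177.8] 50 (297, 173, 5, 11)
cap [320.  274.7] 167 (314, 267, 12, 18)
lab [294.8 191.2] 26 (292, 189, 6, 5)
lab [300.8 273. ] 71 (295, 270, 13, 7)
lab [375.  288.3] 691 (358, 271, 35, 36)
GO [0.1, 0.01, 3.68] -0.001
```

Call:
{"method": "send_rows", "body": {"steps": [[[0.1,0,2.5,0],[0.1,0,4,0],[0.1,0,4.4,0],[0.1,0,4.4,0]]]}}

```text
time_s: 49.55
position: [0.5967, 0.0071, 0.1179]
tool_rot: [0.0, 0.642, 0.767, 0.0]
contact_force: [0.6, 0.6, -2.0]
finger_gap: 0.48
gripper_force: 61.4
```

Call:
{"method": "send_rows", "body": {"steps": [[[0,0,0.25,0],[0,0,0.4,0],[0,0,0.4,0]]]}}

```text
time_s: 49.92
position: [0.5971, 0.0072, 0.1141]
tool_rot: [0.0, 0.642, 0.767, 0.0]
contact_force: [0.5, 0.1, 1.9]
finger_gap: 0.481
gripper_force: 61.7
```

```bash
python3 -c "
from h import *
con()"
```

```text
pos [0.5971 0.0072 0.1141] u,v 0.0979 0.589 F [0.5 0.1 1.9] T [-0.11 -0.06 -0.02]
0.22 contact u,v mm 21.1 -27.6
0.25 contact u,v mm 21.1 -30.9
0.28 contact u,v mm 21.1 -34.2
no label
```

Call:
{"method": "send_rows", "body": {"steps": [[[0,0,0.1,0],[0,0,0.2,0],[0,0,0.2,0]]]}}

```text
time_s: 50.35
position: [0.5977, 0.0068, 0.1135]
tool_rot: [0.001, 0.642, 0.767, 0.001]
contact_force: [-4.4, -4.0, 20.7]
finger_gap: 0.477
gripper_force: 62.8
```

```bash
python3 -c "
from h import *
con()"
```

```text
pos [0.5977 0.0068 0.1135] u,v 0.0984 0.5896 F [-4.4 -4.  20.7] T [-0.65  0.87  0.05]
0.22 contact u,v mm -9.5 2.7
0.25 contact u,v mm -13.5 9.0
0.28 contact u,v mm -17.5 15.3
no label
```

Call:
{"method": "send_rows", "body": {"steps": [[[0,0,-0.3,0],[-0.1,-0.05,-0.3,0],[-0.1,-0.05,-0.3,0],[-0.1,-0.05,0,0],[-0.1,-0.05,0,0]]]}}

```text
time_s: 51.02
position: [0.5972, 0.0056, 0.1132]
tool_rot: [0.001, 0.642, 0.767, 0.0]
contact_force: [-5.0, -4.8, 22.4]
finger_gap: 0.478
gripper_force: 62.8
```

```bash
python3 -c "
from h import *
con()"
```

```text
pos [0.5972 0.0056 0.1132] u,v 0.0995 0.5889 F [-5.  -4.8 22.4] T [-0.75  1.36  0.16]
0.22 contact u,v mm -14.1 -10.5
0.25 contact u,v mm -18.6 -3.7
0.28 contact u,v mm -23.1 3.0
no label
```

Call:
{"method": "send_rows", "body": {"steps": [[[0,0,-0.3,0],[-0.1,0,-0.3,0],[-0.1,0,-0.3,0],[-0.1,0,0,0],[-0.1,0,0,0]]]}}

```text
time_s: 51.7
position: [0.5974, 0.0048, 0.1127]
tool_rot: [0.001, 0.642, 0.767, 0.0]
contact_force: [-1.6, -3.9, 14.3]
finger_gap: 0.479
gripper_force: 62.5
```

```bash
python3 -c "
from h import *
con()"
```

```text
pos [0.5974 0.0048 0.1127] u,v 0.1003 0.5889 F [-1.6 -3.9 14.3] T [-0.64  0.73  0.07]
0.22 contact u,v mm -16.3 -21.9
0.25 contact u,v mm -22.4 -17.9
0.28 contact u,v mm -28.4 -14.0
no label
```

Call:
{"method": "send_rows", "body": {"steps": [[[0,0,-0.3,0],[-0.1,0.03,-0.3,0],[-0.1,0.03,-0.3,0],[-0.1,0.03,0,0],[-0.1,0.03,0,0]]]}}

```text
time_s: 52.38
position: [0.5975, 0.0041, 0.1128]
tool_rot: [0.001, 0.642, 0.767, 0.0]
contact_force: [-6.3, -2.4, 18.0]
finger_gap: 0.474
gripper_force: 62.3
```

```bash
python3 -c "
from h import *
con()"
```

```text
pos [0.5975 0.0041 0.1128] u,v 0.101 0.5889 F [-6.3 -2.4 18. ] T [-0.21  1.21  0.  ]
0.22 contact u,v mm -13.9 7.6
0.25 contact u,v mm -15.7 16.9
0.28 contact u,v mm -17.5 26.2
no label
```

Call:
{"method": "send_rows", "body": {"steps": [[[0,0,-0.3,0],[-0.1,0,-0.3,0],[-0.1,0,-0.3,0],[-0.1,0,0,0],[-0.1,0,0,0]]]}}

```text
time_s: 53.05
position: [0.5976, 0.0031, 0.1128]
tool_rot: [0.001, 0.642, 0.767, 0.0]
contact_force: [-6.4, -2.0, 18.5]
finger_gap: 0.48
gripper_force: 62.2
```

```bash
python3 -c "
from h import *
con()"
```

```text
pos [0.5976 0.0031 0.1128] u,v 0.1021 0.5889 F [-6.4 -2.  18.5] T [-0.3   1.27  0.03]
0.22 contact u,v mm -6.0 4.4
0.25 contact u,v mm -7.2 13.6
0.28 contact u,v mm -8.4 22.7
no label
```

Call:
{"method": "send_rows", "body": {"steps": [[[0,0,-0.3,0],[0.2,-0.03,-0.3,0],[0.2,-0.03,-0.3,0]]]}}

```text
time_s: 53.48
position: [0.5964, 0.0054, 0.1142]
tool_rot: [-0.0, 0.642, 0.767, -0.0]
contact_force: [0.9, -0.3, -1.2]
finger_gap: 0.478
gripper_force: 61.4
```

```bash
cat >> h.py <<'E'
def capcmp(off=.0042):
    S=cam("side");u=np.array([.1759,-.9844,0]);v=np.array([.9844,.1759,0]);p=manip.sense()["position"]
    res=np.array([294.7,177.5])-proj(S,[u*(.1522-.014)+v*.5886+[0,0,.0955]])[0]
    A=p+[0,0,off+.0035]-.014*u; q=proj(S,[A])[0]+res
    for ce,a,s in blobs(mask(S,(3,120,50),(17,255,255)),60):
        if np.hypot(*(ce-q))<15:
            x,y,w,h=cv2.boundingRect(s.astype(np.uint8));J=np.c_[proj(S,[A+.001*u])[0]-proj(S,[A])[0],proj(S,[A+.001*v])[0]-proj(S,[A])[0]]
            d=ce-q; print("cap",ce.round(2),a,(x,y,w,h),"exp",q.round(2),"offset u,v mm",np.linalg.solve(J,d).round(1))
E
python3 -c "
from h import *
capcmp();con()"
```

```text
cap [288.43 178.4 ] 166 (282, 172, 14, 14) exp [289.58 178.14] offset u,v mm [-2.3  2.8]
pos [0.5964 0.0053 0.1143] u,v 0.0997 0.5881 F [-0.2 -0.6 -1.5] T [-0.03 -0.04 -0.06]
0.22 contact u,v mm -57.1 27.2
0.25 contact u,v mm -66.7 32.8
0.28 contact u,v mm -76.2 38.4
no label
```

Call:
{"method": "send_rows", "body": {"steps": [[[-0.05,-0.06,0,0],[-0.05,-0.06,0,0],[-0.05,-0.06,0.3,0],[-0.05,-0.06,0.3,0],[-0.05,-0.06,0.3,0]]]}}

```text
time_s: 54.2
position: [0.596, 0.0046, 0.1115]
tool_rot: [-0.0, 0.642, 0.767, -0.0]
contact_force: [-0.5, -0.3, -2.9]
finger_gap: 0.48
gripper_force: 61.5
```

```bash
python3 -c "
from h import *
con()"
```

```text
pos [0.596  0.0046 0.1115] u,v 0.1003 0.5875 F [-0.5 -0.3 -2.9] T [-0.11  0.13  0.07]
0.22 contact u,v mm 69.7 -246.1
0.25 contact u,v mm 48.0 -195.6
0.28 contact u,v mm 26.3 -145.0
no label
```

Call:
{"method": "send_rows", "body": {"steps": [[[0,0,-0.3,0],[0,-0.08,-0.3,0],[0,-0.08,-0.3,0],[0,-0.08,0,0],[0,-0.08,0,0]]]}}

```text
time_s: 54.88
position: [0.5951, 0.0044, 0.1112]
tool_rot: [-0.0, 0.642, 0.767, -0.0]
contact_force: [0.1, -0.8, -2.3]
finger_gap: 0.479
gripper_force: 61.6
```

```bash
python3 -c "
from h import *
con()"
```

```text
pos [0.5951 0.0044 0.1112] u,v 0.1003 0.5866 F [ 0.1 -0.8 -2.3] T [-0.   -0.    0.02]
0.22 contact u,v mm -207.4 -61.2
0.25 contact u,v mm -234.5 -60.5
0.28 contact u,v mm -261.5 -59.7
no label
```

Call:
{"method": "send_rows", "body": {"steps": [[[0,0,-0.3,0],[0,-0.08,-0.3,0],[0,-0.08,-0.3,0],[0,-0.08,0,0],[0,-0.08,0,0]]]}}

```text
time_s: 55.55
position: [0.5945, 0.0043, 0.1113]
tool_rot: [-0.0, 0.642, 0.767, -0.0]
contact_force: [0.9, 0.0, -3.2]
finger_gap: 0.475
gripper_force: 61.7
```

```bash
python3 -c "
from h import *
con()"
```

```text
pos [0.5945 0.0043 0.1113] u,v 0.1003 0.5859 F [ 0.9  0.  -3.2] T [ 0.   -0.21 -0.  ]
0.22 contact u,v mm -2.6 1095.4
0.25 contact u,v mm 72.5 1678.2
0.28 contact u,v mm 147.6 2260.9
no label
```

Call:
{"method": "send_rows", "body": {"steps": [[[0,0.07,0,0],[0,0.07,0.4,0],[0,0.07,0.8,0],[0,0.07,1.0,0],[0,0.07,1.0,0]]]}}

```text
time_s: 56.22
position: [0.595, 0.0044, 0.1014]
tool_rot: [-0.0, 0.642, 0.767, -0.0]
contact_force: [0.3, 1.2, -2.1]
finger_gap: 0.478
gripper_force: 61.6
```

Call:
{"method": "send_rows", "body": {"steps": [[[0,0,0.5,0],[0,0,1,0],[0,0,1.25,0],[0,0,1.3,0],[0,0,1.3,0]]]}}

```text
time_s: 56.85
position: [0.5951, 0.0044, 0.0886]
tool_rot: [-0.0, 0.642, 0.767, -0.0]
contact_force: [0.4, -1.0, -3.2]
finger_gap: 0.477
gripper_force: 61.9
```

```bash
python3 -c "
from h import *
con()"
```

```text
pos [0.5951 0.0044 0.0886] u,v 0.1003 0.5866 F [ 0.4 -1.  -3.2] T [-0.22 -0.04  0.05]
0.22 contact u,v mm -4286.5 -18494.2
0.25 contact u,v mm -9760.6 -19601.6
0.28 contact u,v mm -15234.8 -20709.1
no label
```

Call:
{"method": "send_rows", "body": {"steps": [[[0,0,0.08,0],[0,0,0.12,0],[0,0,0.12,0]]]}}

```text
time_s: 57.28
position: [0.5955, 0.0044, 0.088]
tool_rot: [0.0, 0.642, 0.767, 0.0]
contact_force: [-1.6, -1.8, 6.0]
finger_gap: 0.48
gripper_force: 62.3
```

Call:
{"method": "send_rows", "body": {"steps": [[[0,0,0,0],[0,0,0,0],[0,0,0,0]]], "claw": 5.2}}

```text
time_s: 57.65
position: [0.5952, 0.0045, 0.0874]
tool_rot: [-0.0, 0.642, 0.767, 0.0]
contact_force: [-0.3, 0.2, 0.7]
finger_gap: 0.608
gripper_force: 0.0
```

Call:
{"method": "send_rows", "body": {"steps": [[[0,0,-3,0],[0,0,-8,0],[0,-3,-8,0],[0,-8,-8,0],[0,-12,-8,0]]], "claw": 6}}

```text
time_s: 58.28
position: [0.4754, -0.0168, 0.1673]
tool_rot: [-0.0, 0.642, 0.767, 0.0]
contact_force: [-0.2, -0.2, 1.0]
finger_gap: 0.703
gripper_force: 0.0
```

Run:
```python
from h import *
print(manip.sense()['position']);caplab();T=cam('top');packs(T)
for z in(.0,.09):print('mug',z,plane(T,[[176,251],[211,251],[193,236],[193,266]],z)[:,:2].round(3).tolist())
go(.406,.2396,.13,3.70)
```

```text
[ 0.47544927 -0.01682125  0.16731766]
cap [291.9 182. ] 281 (283, 172, 19, 21)
cap [320.  274.7] 167 (314, 267, 12, 18)
lab [300.8 273. ] 72 (295, 270, 13, 7)
lab [375.  288.3] 694 (358, 271, 36, 36)
pack btn [0.4066 0.2406] heading -2.582 rect -2.657 L 0.0454 cap (33.7, 24.6)
mug 0.0 [[0.354, 0.441], [0.355, 0.336], [0.399, 0.391], [0.31, 0.389]]
mug 0.09 [[0.358, 0.411], [0.359, 0.313], [0.4, 0.364], [0.317, 0.362]]
GO [26.46, -2.17, 3.76] -1.953
```

Call:
{"method": "send_rows", "body": {"steps": [[[5.2,-0.4,0,-0.18],[10.5,-0.9,0,-0.36],[15.8,-1.3,0,-0.54],[21.1,-1.7,0,-0.72],[26.4,-2.1,0,-0.9]]]}}

```text
time_s: 59.0
position: [0.4097, 0.2415, 0.1676]
tool_rot: [0.0, 0.242, 0.97, 0.0]
contact_force: [1.3, 0.3, 0.9]
finger_gap: 0.704
gripper_force: 0.0
```

Call:
{"method": "send_rows", "body": {"steps": [[[0,0,0,-0.18],[0,0,0,-0.36],[0,0,0,-0.54],[0,0,0,-0.72],[0,0,0,-0.9]]]}}

```text
time_s: 59.62
position: [0.4103, 0.2399, 0.1674]
tool_rot: [0.0, -0.205, 0.979, 0.0]
contact_force: [-0.0, 1.3, -0.1]
finger_gap: 0.703
gripper_force: 0.0
```

Call:
{"method": "send_rows", "body": {"steps": [[[0,0,3,-0.15],[0,0,6,-0.15],[0,0,8,-0.15],[0,0,8,-0.15],[0,0,8,-0.15]]]}}

```text
time_s: 60.25
position: [0.4105, 0.2399, 0.0882]
tool_rot: [0.0, -0.274, 0.962, 0.0]
contact_force: [-0.0, -0.4, 0.2]
finger_gap: 0.704
gripper_force: 0.0
```

```bash
python3 -c "
from h import *
s=manip.sense();print(s['position'],s['joints'].round(2),yaw());go(.406,.2398,.0145,3.70)"
```

```text
[0.41053975 0.23989675 0.08823004] [ 0.53  0.25 -0.4   0.92  0.   -0.03] 3.6975960831298194
GO [0.4, 0.23, 7.37] -0.002
```

Call:
{"method": "send_rows", "body": {"steps": [[[0.4,0.23,3,0],[0.4,0.23,6,0],[0.4,0.23,7.35,0],[0.4,0.23,7.35,0],[0.4,0.23,7.35,0]]]}}

```text
time_s: 60.88
position: [0.4061, 0.2398, 0.015]
tool_rot: [0.001, -0.274, 0.962, 0.0]
contact_force: [0.0, 0.2, 0.3]
finger_gap: 0.705
gripper_force: 0.0
```

Call:
{"method": "send_rows", "body": {"steps": [[[0,0,0,0],[0,0,0,0],[0,0,0,0],[0,0,0,0]]], "claw": 3.8}}

```text
time_s: 61.38
position: [0.406, 0.2399, 0.0153]
tool_rot: [0.001, -0.274, 0.962, 0.0]
contact_force: [-3.6, -0.7, 15.6]
finger_gap: 0.481
gripper_force: 58.3
```

Call:
{"method": "send_rows", "body": {"steps": [[[0,0,-4,0],[0,0,-9,0],[0,0,-9,0],[0,0,-9,0]]]}}

```text
time_s: 61.88
position: [0.4051, 0.2392, 0.1035]
tool_rot: [-0.0, -0.274, 0.962, -0.0]
contact_force: [0.0, -0.0, -4.2]
finger_gap: 0.477
gripper_force: 61.0
```

Call:
{"method": "send_rows", "body": {"steps": [[[0,0,0,0],[0,0,0,0],[0,0,0,0]]], "claw": 4.3}}

```text
time_s: 62.25
position: [0.405, 0.2392, 0.1034]
tool_rot: [-0.001, -0.274, 0.962, -0.0]
contact_force: [-0.1, -0.6, -4.4]
finger_gap: 0.501
gripper_force: 17.1
```

Call:
{"method": "send_rows", "body": {"steps": [[[0,0,0,0],[0,0,0,0],[0,0,0,0],[0,0,0,0]]], "claw": 4.34}}

```text
time_s: 62.75
position: [0.4054, 0.2394, 0.1039]
tool_rot: [0.0, -0.274, 0.962, 0.0]
contact_force: [-0.1, 0.7, -3.7]
finger_gap: 0.51
gripper_force: 10.0
```

Call:
{"method": "send_rows", "body": {"steps": [[[0,0,0,0],[0,0,0,0],[0,0,0,0],[0,0,0,0]]], "claw": 4.36}}

```text
time_s: 63.25
position: [0.4054, 0.2394, 0.1039]
tool_rot: [-0.0, -0.274, 0.962, 0.0]
contact_force: [-0.2, 0.2, -3.0]
finger_gap: 0.51
gripper_force: 6.5
```

```bash
python3 -c "
from h import *
s=manip.sense();print(s['position'],s['joints'].round(2));caplab()
p=s['position'];S=cam('side');print(proj(S,[p,p-[0,0,.04],p-[0,0,.075]]).round(1).tolist())"
```

```text
[0.40537507 0.23937382 0.10389284] [ 0.53  0.23 -0.38  0.96  0.   -0.02]
cap [290.8 182.8] 246 (283, 172, 17, 21)
cap [313.8 243.7] 36 (313, 237, 3, 17)
lab [310.3 261. ] 21 (309, 256, 3, 11)
lab [375.  288.3] 692 (358, 271, 35, 36)
[[318.0, 245.9], [317.9, 259.2], [317.7, 270.2]]
```

Call:
{"method": "send_rows", "body": {"steps": [[[0,0,0,0],[0,0,0,0],[0,0,-2,-0.18],[0,0,-2,-0.36],[0,0,-2,-0.54]]], "claw": 3.8}}

```text
time_s: 63.98
position: [0.4055, 0.2395, 0.1241]
tool_rot: [0.0, -0.523, 0.852, 0.0]
contact_force: [0.1, 0.3, -3.0]
finger_gap: 0.478
gripper_force: 61.3
```

Call:
{"method": "send_rows", "body": {"steps": [[[0,0,0,-0.18],[0,0,0,-0.36],[0,0,0,-0.54],[0,0,2,-0.65],[0,0,4,-0.65]]]}}

```text
time_s: 64.6
position: [0.4055, 0.2395, 0.0835]
tool_rot: [-0.0, 0.767, -0.642, 0.0]
contact_force: [-0.7, 1.2, -3.4]
finger_gap: 0.477
gripper_force: 61.3
```

Call:
{"method": "send_rows", "body": {"steps": [[[0,0,0,0],[0,0,0,0]]]}}

```text
time_s: 64.85
position: [0.4057, 0.2396, 0.0846]
tool_rot: [-0.0, 0.766, -0.643, 0.0]
contact_force: [-1.1, 0.4, -3.0]
finger_gap: 0.475
gripper_force: 61.5
```

Call:
{"method": "send_rows", "body": {"steps": [[[0,0,0.2,0],[0,0,0.3,0],[0,0,0.3,0]]]}}

```text
time_s: 65.22
position: [0.4054, 0.2394, 0.081]
tool_rot: [-0.0, 0.766, -0.643, 0.0]
contact_force: [-0.2, 0.4, -2.5]
finger_gap: 0.472
gripper_force: 61.5
```

```bash
python3 -c "
from h import *
con();print(yaw()%(2*np.pi)-np.pi);go(.405,.2394,.072,1.7476+np.pi)"
```

```text
pos [0.4054 0.2394 0.081 ] u,v -0.1644 0.4412 F [-0.2  0.4 -2.5] T [ 0.01 -0.01 -0.03]
0.22 contact u,v mm 122.0 -19.6
0.25 contact u,v mm 142.5 -13.4
0.28 contact u,v mm 163.0 -7.1
label [316.6  272.76] exp [319.07 263.22] len 10.62 exp len 8.69 gap 0.475 F 61.5 [ 0.3 -0.8 -3.5]
1.745935178612335
GO [-0.01, 0.04, 0.9] -0.002
```

Call:
{"method": "send_rows", "body": {"steps": [[[0,0,0.1,0],[0,0,0.15,0],[0,0,0.15,0]]]}}

```text
time_s: 65.65
position: [0.4057, 0.2396, 0.0799]
tool_rot: [-0.0, 0.766, -0.643, 0.0]
contact_force: [-1.2, -0.5, 7.0]
finger_gap: 0.475
gripper_force: 62.1
```

Call:
{"method": "send_rows", "body": {"steps": [[[0,0,0,0],[0,0,0,0],[0,0,0.4,0],[0,0,0.75,0],[0,0,0.75,0]]], "claw": 4.8}}

```text
time_s: 66.28
position: [0.4051, 0.2392, 0.0715]
tool_rot: [0.0, 0.766, -0.643, -0.0]
contact_force: [-0.1, 0.6, 0.6]
finger_gap: 0.564
gripper_force: 0.0
```

Call:
{"method": "send_rows", "body": {"steps": [[[0,0,0,0],[0,0,0,0],[0,0,0,0],[0,0,0,0]]], "claw": 3.8}}

```text
time_s: 66.78
position: [0.4053, 0.2393, 0.0719]
tool_rot: [0.0, 0.766, -0.643, -0.0]
contact_force: [-1.2, -1.3, -1.8]
finger_gap: 0.446
gripper_force: 5.0
```

Run:
```python
from h import *
S=cam('side');s=manip.sense();p=s['position'];print(p,s['finger_gap'],s['gripper_force'])
u=np.array([.1759,-.9844,0]);v=np.array([.9844,.1759,0])
for ce,a,sel in blobs(mask(S,(19,110,60),(32,255,255)),12):
    if a<200 and abs(ce[0]-318)<20:
        for z in(.0335,.0345,.0355):
            d=plane(S,[ce],z)[0]+.014*u-p;print(ce,a,z,"du,dv",(d@u).round(4),(d@v).round(4))
go(.5864,.0600,.162,1.7476+np.pi)
```

```text
[0.40527934 0.23933805 0.07186859] 0.44571731648182705 5.048074338119477
[315.73134328 276.70149254] 67 0.0335 du,dv -0.0133 -0.0013
[315.73134328 276.70149254] 67 0.0345 du,dv -0.0143 -0.0015
[315.73134328 276.70149254] 67 0.0355 du,dv -0.0153 -0.0018
GO [20.82, -14.71, -9.01] -0.002
```

Run:
```python
from h import *
caplab();S=cam('side');p=manip.sense()['position']
cv2.imwrite('pics/w1.png',cv2.resize(S['pixels'][205:305,270:380],(660,600),interpolation=2)[:,:,::-1])
```

```text
cap [290.7 182.6] 243 (283, 172, 16, 21)
cap [316.6 258.8] 271 (308, 250, 18, 18)
lab [375.  288.3] 691 (358, 271, 35, 36)
lab [315.7 276.7] 67 (312, 273, 9, 9)
```

View pics/w1.png

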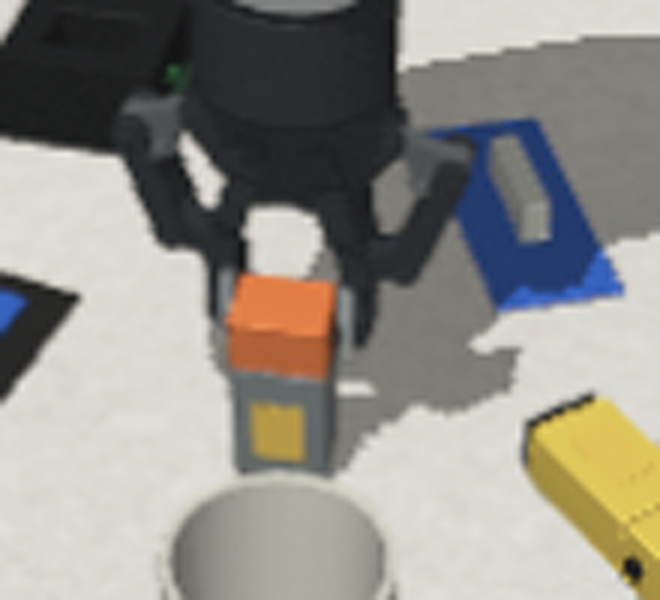

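Call:
{"method": "send_rows", "body": {"steps": [[[0,0,0,0],[0,0,0,0],[0,0,0,0]]], "claw": 5.2}}

```text
time_s: 67.3
position: [0.4055, 0.2394, 0.072]
tool_rot: [-0.0, 0.766, -0.643, 0.0]
contact_force: [-0.2, 1.0, -0.0]
finger_gap: 0.606
gripper_force: 0.0
```

Call:
{"method": "send_rows", "body": {"steps": [[[-0.6,0,0,0],[-1.2,0,0,0],[-1.2,0,0,0],[-1.2,0,0,0]]]}}

```text
time_s: 67.8
position: [0.4032, 0.2513, 0.0719]
tool_rot: [0.0, 0.766, -0.642, 0.0]
contact_force: [0.9, 0.6, 0.0]
finger_gap: 0.608
gripper_force: 0.0
```

```bash
cat > off.py <<'E'
from h import *
S=cam('side');s=manip.sense();p=s['position'];print(p,s['finger_gap'],s['gripper_force'],s['contact_force'].round(1))
u=np.array([.1759,-.9844,0]);v=np.array([.9844,.1759,0]);q=proj(S,[p-[0,0,.037]])[0]
for ce,a,sel in blobs(mask(S,(19,110,60),(32,255,255)),12):
    if a<200 and np.hypot(*(ce-q))<20:
        d=plane(S,[ce],.0345+p[2]-.0718)[0]+.014*u-p;print(ce,a,"du,dv",(d@u).round(4),(d@v).round(4))
E
python3 off.py
```

```text
[0.40321229 0.25114811 0.07188095] 0.6086317744047205 0.0 [ 0.7  0.  -0.2]
[316.45945946 275.12162162] 74 du,dv 0.0031 -0.0021
```

Call:
{"method": "send_rows", "body": {"steps": [[[0,0,0,0],[0,0,0,0],[0,0,0,0],[0,0,0,0]]], "claw": 3.8}}

```text
time_s: 68.35
position: [0.4035, 0.2511, 0.0723]
tool_rot: [-0.0, 0.766, -0.643, 0.0]
contact_force: [-2.1, -1.5, 8.1]
finger_gap: 0.485
gripper_force: 59.5
```

```bash
python3 off.py; python3 -c "
from h import *
go(.5864,.0600,.162,1.7476+np.pi)"
```

```text
[0.40345676 0.25113761 0.07226535] 0.47936009203447705 59.48769450187683 [-2.4 -1.9  7.6]
[315.8961039  276.06493506] 77 du,dv -0.0007 -0.0018
GO [22.0, -14.69, -8.97] -0.002
```

Call:
{"method": "send_rows", "body": {"steps": [[[0,0,-5,0],[0,0,-9,0],[5,-3.3,-9,0],[10,-6.6,-9,0],[15,-9.9,-9,0]]]}}

```text
time_s: 69.03
position: [0.5278, 0.1191, 0.1618]
tool_rot: [-0.0, 0.766, -0.642, -0.0]
contact_force: [0.7, 2.0, -3.5]
finger_gap: 0.481
gripper_force: 61.4
```

Call:
{"method": "send_rows", "body": {"steps": [[[4,-2.6,0,-0.002],[6.9,-4.6,0,-0.002],[6.9,-4.6,0,-0.002],[6.9,-4.6,0,-0.002],[6.9,-4.6,0,-0.002]]]}}

```text
time_s: 69.65
position: [0.5836, 0.0615, 0.1619]
tool_rot: [0.0, 0.767, -0.641, -0.0]
contact_force: [0.5, 0.6, -3.3]
finger_gap: 0.477
gripper_force: 61.6
```

```bash
python3 off.py; python3 -c "
from h import *
go(.5849,.0606,.118,1.7476+np.pi)"
```

```text
[0.58373623 0.06147493 0.16199543] 0.4830984743453316 61.5583062171936 [-0.4  0.8 -2.8]
[283.20338983 188.83050847] 59 du,dv 0.0 -0.0015
GO [0.11, -0.1, 4.4] 0.001
```

Call:
{"method": "send_rows", "body": {"steps": [[[0.1,-0.06,2.5,0],[0.1,-0.06,4,0],[0.1,-0.06,4.4,0],[0.1,-0.06,4.4,0]]]}}

```text
time_s: 70.2
position: [0.5848, 0.0602, 0.118]
tool_rot: [0.0, 0.767, -0.642, -0.0]
contact_force: [0.4, 0.3, -2.5]
finger_gap: 0.481
gripper_force: 62.3
```

Call:
{"method": "send_rows", "body": {"steps": [[[0,0,0.25,0],[0,0,0.5,0],[0,0,0.5,0]]]}}

```text
time_s: 70.58
position: [0.5852, 0.0603, 0.1138]
tool_rot: [-0.001, 0.767, -0.642, 0.0]
contact_force: [-3.4, 1.6, 10.8]
finger_gap: 0.485
gripper_force: 63.0
```

```bash
python3 -c "
from h import *
con()"
```

```text
pos [0.5852 0.0603 0.1138] u,v 0.0436 0.5867 F [-3.4  1.6 10.8] T [ 0.38  0.93 -0.07]
0.22 contact u,v mm -6.0 -17.1
0.25 contact u,v mm -1.4 -10.5
0.28 contact u,v mm 3.1 -4.0
label [283.66 203.39] exp [286.04 199.39] len 9.22 exp len 8.17 gap 0.484 F 63.0 [-3.8  1.9 11.5]
```

Call:
{"method": "send_rows", "body": {"steps": [[[0,0,0.1,0],[0,0,0.2,0],[0,0,0.2,0]]]}}

```text
time_s: 71.0
position: [0.5857, 0.0608, 0.1133]
tool_rot: [-0.002, 0.767, -0.642, 0.001]
contact_force: [-9.6, 4.7, 28.8]
finger_gap: 0.478
gripper_force: 63.9
```

```bash
python3 -c "
from h import *
con()"
```

```text
pos [0.5857 0.0608 0.1133] u,v 0.0432 0.5873 F [-9.6  4.7 28.8] T [ 0.83  2.15 -0.1 ]
0.22 contact u,v mm 5.7 -4.3
0.25 contact u,v mm 11.7 3.8
0.28 contact u,v mm 17.6 11.9
label [283.49 203.42] exp [285.84 199.59] len 9.38 exp len 8.16 gap 0.477 F 63.9 [-10.    5.2  29.5]
```

Call:
{"method": "send_rows", "body": {"steps": [[[0,0,-0.4,0],[-0.1,0,-0.4,0],[-0.1,0,-0.4,0],[-0.1,0,0,0],[-0.1,0,0,0]]]}}

```text
time_s: 71.68
position: [0.5855, 0.0618, 0.113]
tool_rot: [-0.002, 0.767, -0.642, 0.0]
contact_force: [-10.4, 5.9, 30.8]
finger_gap: 0.48
gripper_force: 64.0
```

```bash
python3 -c "
from h import *
con()"
```

```text
pos [0.5855 0.0618 0.113 ] u,v 0.0422 0.5873 F [-10.4   5.9  30.8] T [ 0.94  2.31 -0.17]
0.22 contact u,v mm 10.2 -4.1
0.25 contact u,v mm 17.0 4.0
0.28 contact u,v mm 23.7 12.1
label [283.57 203.86] exp [285.75 199.86] len 9.32 exp len 8.16 gap 0.476 F 64.0 [-10.2   5.   30.8]
```

Call:
{"method": "send_rows", "body": {"steps": [[[0,0,-0.4,0],[-0.1,0,-0.4,0],[-0.1,0,-0.4,0],[-0.1,0,0,0],[-0.1,0,0,0]]]}}

```text
time_s: 72.35
position: [0.5853, 0.0628, 0.1128]
tool_rot: [-0.002, 0.767, -0.642, 0.0]
contact_force: [-9.0, 5.4, 29.9]
finger_gap: 0.479
gripper_force: 63.9
```

```bash
python3 -c "
from h import *
con()"
```

```text
pos [0.5853 0.0628 0.1128] u,v 0.0411 0.5872 F [-9.   5.4 29.9] T [ 0.96  2.21 -0.12]
0.22 contact u,v mm 5.5 -10.0
0.25 contact u,v mm 11.8 -2.9
0.28 contact u,v mm 18.0 4.2
label [283.48 203.88] exp [285.65 200.09] len 9.29 exp len 8.17 gap 0.484 F 63.9 [-9.   5.2 28.8]
```

Call:
{"method": "send_rows", "body": {"steps": [[[0,0,-0.4,0],[0,0.1,-0.4,0],[0,0.1,-0.4,0],[0,0.1,0,0],[0,0.1,0,0]]]}}

```text
time_s: 73.03
position: [0.5846, 0.0622, 0.113]
tool_rot: [-0.001, 0.767, -0.642, 0.001]
contact_force: [-9.0, 2.4, 30.2]
finger_gap: 0.477
gripper_force: 63.7
```

```bash
python3 -c "
from h import *
con()"
```

```text
pos [0.5846 0.0622 0.113 ] u,v 0.0415 0.5864 F [-9.   2.4 30.2] T [ 0.36  2.17 -0.11]
0.22 contact u,v mm 3.6 -8.3
0.25 contact u,v mm 7.1 -0.7
0.28 contact u,v mm 10.6 6.8
label [283.9  204.08] exp [285.96 199.99] len 8.91 exp len 8.17 gap 0.479 F 63.7 [-8.9  2.7 30.3]
```

Call:
{"method": "send_rows", "body": {"steps": [[[0,0,-0.4,0],[0.15,0,-0.4,0],[0.15,0,-0.4,0],[0.15,0,-0.05,0],[0.15,0,-0.05,0]]]}}

```text
time_s: 73.7
position: [0.5846, 0.0609, 0.1133]
tool_rot: [-0.001, 0.767, -0.642, 0.0]
contact_force: [-10.0, 3.0, 28.1]
finger_gap: 0.48
gripper_force: 63.8
```

Call:
{"method": "send_rows", "body": {"steps": [[[0,0,-0.4,0],[0.15,0,-0.4,0],[0.15,0,-0.4,0],[0.15,0,-0.02,0],[0.15,0,-0.02,0]]]}}

```text
time_s: 74.32
position: [0.5848, 0.0594, 0.1135]
tool_rot: [-0.001, 0.767, -0.642, 0.0]
contact_force: [-9.1, 4.6, 28.1]
finger_gap: 0.48
gripper_force: 63.9
```

Call:
{"method": "send_rows", "body": {"steps": [[[0,0,-0.4,0],[0,0.14,-0.4,0],[0,0.14,-0.4,0],[0,0.14,0,0],[0,0.14,0,0]]]}}

```text
time_s: 74.95
position: [0.5835, 0.0592, 0.1135]
tool_rot: [-0.001, 0.767, -0.642, 0.001]
contact_force: [-7.6, 4.1, 28.3]
finger_gap: 0.477
gripper_force: 63.9
```

Call:
{"method": "send_rows", "body": {"steps": [[[0,0,-0.4,0],[-0.15,0,-0.4,0],[-0.15,0,-0.4,0],[-0.15,0,0,0],[-0.15,0,0,0]]]}}

```text
time_s: 75.58
position: [0.5833, 0.0605, 0.1134]
tool_rot: [-0.001, 0.767, -0.642, 0.001]
contact_force: [-6.8, 2.7, 26.3]
finger_gap: 0.479
gripper_force: 63.7
```

Call:
{"method": "send_rows", "body": {"steps": [[[0,0,-0.4,0],[-0.15,0,-0.4,0],[-0.15,0,-0.4,0],[-0.15,0,0,0],[-0.15,0,0,0]]]}}

```text
time_s: 76.2
position: [0.5832, 0.0618, 0.1133]
tool_rot: [-0.001, 0.767, -0.642, 0.001]
contact_force: [-4.1, 0.1, 24.1]
finger_gap: 0.477
gripper_force: 63.5
```

Call:
{"method": "send_rows", "body": {"steps": [[[0,0,-0.4,0],[0.15,-0.3,-0.4,0],[0.15,-0.3,-0.4,0],[0.15,-0.3,0,0],[0.15,-0.3,0,0]]]}}

```text
time_s: 76.82
position: [0.5861, 0.0613, 0.1133]
tool_rot: [-0.001, 0.767, -0.642, 0.0]
contact_force: [-8.2, 4.3, 25.7]
finger_gap: 0.48
gripper_force: 63.7
```

Call:
{"method": "send_rows", "body": {"steps": [[[0,0,-0.4,0],[0.15,0,-0.4,0],[0.15,0,-0.4,0],[0.15,0,0,0],[0.15,0,0,0]]]}}

```text
time_s: 77.45
position: [0.5864, 0.0597, 0.1135]
tool_rot: [-0.001, 0.767, -0.642, 0.001]
contact_force: [-9.0, 3.9, 27.5]
finger_gap: 0.48
gripper_force: 63.8
```

```bash
python3 off.py; python3 -c "
from h import *
con()"
```

```text
[0.58635285 0.05969591 0.11351019] 0.4787859854904145 63.85206162929535 [-9.3  4.6 28.5]
[283.26785714 202.91071429] 56 du,dv 0.0007 -0.0011
pos [0.5864 0.0597 0.1135] u,v 0.0444 0.5877 F [-9.3  4.6 28.5] T [ 0.8   2.1  -0.09]
0.22 contact u,v mm 5.8 -4.7
0.25 contact u,v mm 11.6 3.2
0.28 contact u,v mm 17.5 11.1
label [283.27 202.91] exp [285.79 199.29] len 9.12 exp len 8.16 gap 0.48 F 63.9 [-8.6  4.7 27.3]
```

Call:
{"method": "send_rows", "body": {"steps": [[[0,0,-0.4,0],[-0.44,0.09,-0.4,0],[-0.44,0.09,-0.4,0],[-0.44,0.09,0,0],[-0.44,0.09,0,0]]]}}

```text
time_s: 78.18
position: [0.5842, 0.0632, 0.1112]
tool_rot: [0.0, 0.767, -0.642, -0.0]
contact_force: [2.3, 1.0, -4.9]
finger_gap: 0.482
gripper_force: 62.5
```

Call:
{"method": "send_rows", "body": {"steps": [[[0,0,-0.4,0],[-0.15,0,-0.4,0],[-0.15,0,-0.4,0],[-0.15,0,0,0],[-0.15,0,0,0]]]}}

```text
time_s: 78.8
position: [0.5839, 0.0647, 0.1113]
tool_rot: [-0.0, 0.767, -0.642, -0.0]
contact_force: [2.6, -0.1, -5.1]
finger_gap: 0.482
gripper_force: 62.5
```

Call:
{"method": "send_rows", "body": {"steps": [[[0,0,-0.4,0],[0,0.13,-0.4,0],[0,0.13,-0.4,0],[0,0.13,0,0],[0,0.13,0,0]]]}}

```text
time_s: 79.42
position: [0.5836, 0.0644, 0.113]
tool_rot: [-0.001, 0.767, -0.642, 0.001]
contact_force: [-1.0, -1.5, 16.7]
finger_gap: 0.481
gripper_force: 63.2
```

Call:
{"method": "send_rows", "body": {"steps": [[[0,0,-0.4,0],[0.15,0,-0.4,0],[0.15,0,-0.4,0],[0.15,0,0,0],[0.15,0,0,0]]]}}

```text
time_s: 80.05
position: [0.5839, 0.063, 0.113]
tool_rot: [-0.001, 0.767, -0.642, 0.001]
contact_force: [-1.2, -0.8, 19.3]
finger_gap: 0.479
gripper_force: 63.3
```

Call:
{"method": "send_rows", "body": {"steps": [[[0,0,-0.4,0],[-0.3,-0.05,-0.4,0],[-0.3,-0.05,-0.4,0],[-0.3,-0.05,0,0],[-0.3,-0.05,0,0]]]}}

```text
time_s: 80.68
position: [0.5837, 0.0655, 0.1133]
tool_rot: [-0.001, 0.767, -0.642, 0.001]
contact_force: [-5.3, -6.0, 25.0]
finger_gap: 0.48
gripper_force: 63.7
```

Call:
{"method": "send_rows", "body": {"steps": [[[0,0,-0.4,0],[0,-0.15,-0.4,0],[0,-0.15,-0.4,0],[0,-0.15,0,0],[0,-0.15,0,0]]]}}

```text
time_s: 81.3
position: [0.5852, 0.0657, 0.1133]
tool_rot: [-0.001, 0.767, -0.642, 0.001]
contact_force: [-5.7, -5.5, 24.0]
finger_gap: 0.478
gripper_force: 63.8
```

```bash
python3 off.py; python3 -c "
from h import *
con()"
```

```text
[0.58515822 0.06569569 0.11329741] 0.47730031832628955 63.78978252410889 [-5.9 -5.6 24.1]
[282.83050847 204.37288136] 59 du,dv -0.0004 -0.0019
pos [0.5852 0.0657 0.1133] u,v 0.0382 0.5876 F [-5.9 -5.6 24.1] T [-1.24  1.29  0.02]
0.22 contact u,v mm -0.3 -2.1
0.25 contact u,v mm -5.2 5.3
0.28 contact u,v mm -10.1 12.8
label [282.83 204.37] exp [285.21 200.47] len 9.01 exp len 8.18 gap 0.479 F 63.8 [-5.1 -6.  23.6]
```

Call:
{"method": "send_rows", "body": {"steps": [[[0,0,-0.4,0],[0.22,0.04,-0.4,0],[0.22,0.04,-0.4,0],[0.22,0.04,0,0],[0.22,0.04,0,0]]]}}

```text
time_s: 82.02
position: [0.5842, 0.0641, 0.1111]
tool_rot: [0.0, 0.767, -0.642, -0.0]
contact_force: [1.6, 0.7, -3.7]
finger_gap: 0.48
gripper_force: 62.5
```

Call:
{"method": "send_rows", "body": {"steps": [[[0,0,0.2,0],[0,0,0.4,0],[0,0,0.4,0]]]}}

```text
time_s: 82.4
position: [0.5842, 0.0641, 0.1074]
tool_rot: [0.0, 0.767, -0.642, -0.0]
contact_force: [1.6, -0.0, -4.3]
finger_gap: 0.475
gripper_force: 62.5
```

```bash
python3 -c "
from h import *
con()"
```

```text
pos [0.5842 0.0641 0.1074] u,v 0.0397 0.5864 F [ 1.6 -0.  -4.3] T [ 0.14 -0.4  -0.03]
0.22 contact u,v mm 130.4 -6.8
0.25 contact u,v mm 138.5 37.9
0.28 contact u,v mm 146.5 82.5
label [283.27 205.91] exp [285.83 201.95] len 9.12 exp len 8.13 gap 0.478 F 62.5 [ 1.6  0.3 -3.9]
```

Sliding in. Now down to the home height (about 0.088), release and rise.

Call:
{"method": "send_rows", "body": {"steps": [[[0,-0.02,0.5,0],[0,-0.02,1.0,0],[0,-0.02,1.5,0],[0,-0.02,1.8,0],[0,-0.02,1.8,0]]]}}

```text
time_s: 83.08
position: [0.5843, 0.0641, 0.0893]
tool_rot: [0.0, 0.767, -0.642, -0.0]
contact_force: [0.7, -0.3, -3.8]
finger_gap: 0.477
gripper_force: 62.6
```

Call:
{"method": "send_rows", "body": {"steps": [[[0,0,0.1,0],[0,0,0.18,0],[0,0,0.18,0]]]}}

```text
time_s: 83.45
position: [0.5846, 0.064, 0.0884]
tool_rot: [-0.0, 0.767, -0.642, 0.0]
contact_force: [-0.6, -1.4, 5.3]
finger_gap: 0.477
gripper_force: 63.0
```

```bash
python3 -c "
from h import *
con()"
```

```text
pos [0.5846 0.064  0.0884] u,v 0.0398 0.5868 F [-0.6 -1.4  5.3] T [-0.22  0.29  0.03]
0.22 contact u,v mm -15.0 -24.6
0.25 contact u,v mm -19.5 -21.8
0.28 contact u,v mm -23.9 -18.9
label [283.55 210.09] exp [285.95 207.42] len 6.58 exp len 7.98 gap 0.475 F 63.0 [-2.3 -1.3  5.6]
```

Call:
{"method": "send_rows", "body": {"steps": [[[0,0,0,0],[0,0,0,0],[0,0,0,0]]], "claw": 5.2}}

```text
time_s: 83.88
position: [0.5844, 0.0641, 0.0877]
tool_rot: [0.0, 0.767, -0.642, -0.0]
contact_force: [-0.2, 1.1, -0.4]
finger_gap: 0.606
gripper_force: 0.0
```

Call:
{"method": "send_rows", "body": {"steps": [[[0,0,-4,0],[0,0,-9,0],[5,2.3,-10,0.18],[10,4.6,-10,0.36],[15,6.8,-10,0.54]]]}}

```text
time_s: 84.5
position: [0.5435, -0.097, 0.1881]
tool_rot: [0.0, -0.566, 0.825, -0.0]
contact_force: [0.6, -0.3, 0.5]
finger_gap: 0.613
gripper_force: 0.0
```

Run:
```python
from h import *
T=cam('top');caplab()
for ce,a,sel in blobs(mask(T,(70,8,40),(130,90,140),(405,145,455,210)),30): print("sw",ce.round(1),a,*rect(T,sel,.02))
for ce,a,sel in blobs(mask(T,(0,150,60),(4,255,255),(405,145,455,210)),15): print("ball",ce.round(1),a,plane(T,[ce],.092))
print(manip.sense()['position']);go(.49,-.31,.17,np.pi+.05)
```

```text
cap [289.3 186.9] 431 (278, 172, 24, 31)
lab [283.7 210.1] 37 (281, 207, 7, 7)
lab [375.  288.3] 692 (358, 271, 35, 36)
sw [419.5 174.9] 1923 [ 0.5833 -0.2767] [ 0.5776 -0.2827] (190.6, 97.9) -0.0091
ball [436.8 184.6] 51 [[ 0.54658274 -0.30867461  0.092     ]]
[ 0.54276045 -0.09968763  0.18799774]
GO [21.51, -2.74, 1.82] 1.148
```

Call:
{"method": "send_rows", "body": {"steps": [[[5,-0.7,0,0.18],[10,-1.3,0,0.36],[15,-2,0,0.54],[20,-2.6,0,0.72],[21.5,-2.7,0,0.9]]], "claw": 0}}

```text
time_s: 85.22
position: [0.4922, -0.3083, 0.1876]
tool_rot: [-0.0, -0.15, 0.989, -0.0]
contact_force: [-0.5, 0.3, 0.0]
finger_gap: -0.003
gripper_force: 0.0
```

Run:
```python
from h import *
T=cam('top');S=cam('side')
print(plane(T,[[430.5,175.2],[421,175.5],[439.3,175.5],[430,163.3],[430,187.7]],.02).round(4).tolist())
for n,C,roi in(('T',T,(405,145,455,210)),('S',S,(310,130,360,180))):
  for ce,a,sel in blobs(mask(C,(0,150,60),(4,255,255),roi),12): print(n,ce)
print(manip.sense()['position']);go(.49,-.31,.094,np.pi+.05)
```

```text
[[0.5824, -0.3089, 0.02], [0.5813, -0.2809, 0.02], [0.5817, -0.3349, 0.02], [0.6176, -0.3079, 0.02], [0.5456, -0.307, 0.02]]
T [436.61111111 184.61111111]
S [341.89655172 148.82758621]
[ 0.49245374 -0.30729648  0.18755841]
GO [0.31, -0.19, 9.36] 0.254
```

Call:
{"method": "send_rows", "body": {"steps": [[[0.2,-0.1,2,0.18],[0.2,-0.1,5,0.304],[0.2,-0.1,9.3,0.304],[0.2,-0.1,9.3,0.304],[0.2,-0.1,9.3,0.304]]]}}

```text
time_s: 85.95
position: [0.4921, -0.3074, 0.0964]
tool_rot: [0.001, -0.004, 1.0, -0.0]
contact_force: [-0.5, -1.3, 1.3]
finger_gap: 0.002
gripper_force: 0.0
```

```bash
python3 -c "
from h import *
print(manip.sense()['position'],yaw());go(.601,-.308,.094,np.pi)"
```

```text
[ 0.49213428 -0.30736951  0.09636018] 3.1486306304548877
GO [-10.89, -0.14, 0.25] 0.007
```

Call:
{"method": "send_rows", "body": {"steps": [[[-2,0,0.2,0],[-3.5,0,0.2,0],[-5,0,0.2,0],[-6.5,0,0.2,0],[-8,0,0.2,0]]]}}

```text
time_s: 86.58
position: [0.5728, -0.3075, 0.0952]
tool_rot: [0.001, -0.003, 1.0, -0.001]
contact_force: [-1.0, 0.8, 1.1]
finger_gap: 0.001
gripper_force: 0.4
```

Call:
{"method": "send_rows", "body": {"steps": [[[-1.2,0,0,0],[-2.2,0,0,0],[-2.9,0,0,0],[-2.9,0,0,0]]]}}

```text
time_s: 87.08
position: [0.5971, -0.3069, 0.0922]
tool_rot: [-0.003, -0.002, 1.0, 0.0]
contact_force: [-24.2, 3.1, 7.5]
finger_gap: -0.003
gripper_force: 12.3
```

```bash
cat > ball.py <<'E'
from h import *
T=cam('top');S=cam('side');b={}
for n,C,roi in(('T',T,(405,120,460,210)),('S',S,(300,130,360,180))):
  for ce,a,sel in blobs(mask(C,(0,140,40),(5,255,255),roi),8): b[n]=ce;print(n,ce.round(1),a)
s=manip.sense();print(s['position'],s['contact_force'].round(1))
for x in(.546,.582,.62): print(x,proj(S,[[x,-.308,.092 if x!=.582 else .102]]).round(1).tolist())
if len(b)==2: print(tri(T,b['T'],S,b['S']))
E
python3 ball.py
```

```text
S [322.1 145.6] 27
[ 0.59710379 -0.30693568  0.09217765] [-22.5   1.6   7.1]
0.546 [[341.5, 148.8]]
0.582 [[332.3, 144.6]]
0.62 [[322.5, 145.3]]
```

Call:
{"method": "send_rows", "body": {"steps": [[[2,0,0,0],[5,0,0,0],[8,0,-3,0],[10,0,-8,0],[14,0,-12,0]]]}}

```text
time_s: 87.8
position: [0.4603, -0.3079, 0.2149]
tool_rot: [0.001, -0.002, 1.0, -0.0]
contact_force: [-0.4, -0.1, 0.3]
finger_gap: -0.002
gripper_force: 0.0
```

Call:
{"method": "send_rows", "body": {"steps": [[[5,-3,0,0],[9,-6,0,0],[9,-6,0,0],[9,-6,0,0]]]}}

```text
time_s: 88.3
position: [0.3709, -0.3682, 0.2132]
tool_rot: [0.0, -0.002, 1.0, -0.0]
contact_force: [0.4, 1.1, 0.4]
finger_gap: 0.0
gripper_force: 0.0
```

```bash
python3 ball.py
python3 - <<'E'
from h import *
T=cam('top');S=cam('side');caplab();packs(T)
# cap tops of seated packs in top view: expect blobs at z=.108 centred on pockets
for ce,a,sel in blobs(mask(T,(3,130,60),(17,255,255),(150,130,480,300)),30): print("cap",ce.round(1),a,*rect(T,sel,.108))
u=np.array([.1759,-.9844]);v=np.array([.9844,.1759])
for k in(-1,0,1): print("pocket",(u*(.0977+.054*k)+v*.5879).round(4))
for C,roi in((T,(180,140,275,210)),(S,(195,230,290,310))):
  for ce,a,sel in blobs(mask(C,(105,120,60),(125,255,255),roi),150): print("cover",ce,a,*rect(C,sel,.008))
E
```

```text
T [435.7 157.7] 51
S [322.3 145.5] 30
[ 0.37135035 -0.36771373  0.21289188] [-0.1 -0.4 -0.1]
0.546 [[341.5, 148.8]]
0.582 [[332.3, 144.6]]
0.62 [[322.5, 145.3]]
(array([ 0.62101573, -0.30694452,  0.09161501]), np.float64(0.0016124435441499153))
cap [289.3 186.9] 431 (278, 172, 24, 31)
lab [283.7 210.1] 37 (281, 207, 7, 7)
lab [375.  288.3] 693 (358, 271, 35, 36)
cap [341.3 162. ] 150 [ 0.6049 -0.0438] [ 0.6048 -0.0438] (38.1, 29.1) 0.2451
cap [322.1 165.2] 152 [0.5958 0.0083] [0.5955 0.0083] (38.9, 29.2) 0.1729
cap [302.6 168.9] 149 [0.5853 0.0615] [0.5856 0.0616] (38.3, 28.9) 0.2056
pocket [0.5864 0.0604]
pocket [0.5959 0.0072]
pocket [ 0.6054 -0.0459]
cover [227.0325834 174.193173 ] 1289 [0.5832 0.2913] [0.5824 0.2929] (171.4, 74.7) -1.568
cover [205.17081851 248.12811388] 281 [0.7227 0.2618] [0.7337 0.275 ] (115.3, 56.6) -1.4956
cover [242.47775176 274.92115535] 1281 [0.5758 0.3061] [0.5793 0.295 ] (176.2, 79.7) -1.5637
```

```bash
python3 -c "
from cell import manip
print(manip.job_done())"
```

```text
the job is handed in; nothing more can be done
None
```

Job handed in at about 88 s: by the last camera check the cover lies lengthwise on the middle of the mat, all three packs are seated upright in their own pockets, and the red lever, pushed last, is on.

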